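# Pack the block planes and stack the tray on the tool chest's base

### The job

The woodwork class is over: open the tool chest's base box on the bench (turn the wooden catch on its cover fully aside, draw the bolt all the way, swing the cover right back to its stop), lay every small wooden block plane flat, sole down, in the carrying tray, and have the loaded tray end up stacked on the opened base, lowered gently, not dropped, so that all four corner lugs sit fully down in the sockets (either way round). Leave the other things on the bench as they are.

Things in the scene. Friction and masses are not known exactly. Their poses are not given: they have to be found in the camera images.
- base: fixed plywood base box of a tool chest, 224 (x) x 250 (y) x 70 mm, covered; origin: centre of underside, z up. Front (handle side) is -x, hinge along y at the +x edge; its +x points to the robot's left within 15 deg. Under the cover at (+-85, +-98) mm: corner blocks flush with the rim, each with a square socket 22 wide, 18 deep. Steel staple on the +y end: y 125 to 137, x -70 to -30, top 106 mm
- base_seat (a point): point on the base's centre line, 58 mm above its underside, with the base's axes: the tray's origin comes here when the tray is fully down
- lid (a joint): cover of the base, rad: 0 shut, 1.75 open at its stop, a little past upright. Board 224 x 250 x 10 mm, lower face 70 mm above the bench, hinged along y at the base's +x edge. Stiff: stays where it is left; about 4 N at the handle lifts it. It cannot lift while the bolt's nose is under the staple
- lid_handle (a point): middle of the cover's handle: round steel bar 10 mm thick, 90 mm long along the base's y, held 36 mm in front of the cover's front edge by an arm at each end, 75 mm above the bench when shut, 262 mm from the hinge line; free space below. Pinched from straight above between the arms, it turns in the fingers as the cover swings
- lid_hinge (a point): a point on the cover's hinge line (middle), 70 mm above the bench; z and x axes turn with the cover
- bolt (a joint): steel slide bolt on the cover, m: 0 shut (nose under the staple), 0.035 fully drawn; slides towards the base's -y along x = -50 mm, friction about 2 N; starts at 0 to 0.003. The wooden catch behind its tail stops it after 5 mm until the catch is turned aside
- bolt_knob (a point): centre of the top of the bolt's upright round knob, 16 mm thick, 35 mm tall above the bolt bar, top 127 mm above the bench when the cover is shut. Shut, it is at base (x, y) = (-50, 60) mm
- keeper (a joint): dark wooden turn-catch on top of the cover (the first catch), rad: 0 blocking the bolt (it starts at 0 to 0.06), 1.6 fully aside; turns clockwise seen from above, its free end moving from the base's +y to the base's +x; stays where it is left, about 1 N at its peg
- keeper_peg (a point): centre of the top of the upright round peg by the catch's free end: 16 mm thick, 33 mm tall above the catch's bar, top 127 mm above the bench when the cover is shut, 75 mm from the pivot
- keeper_pivot (a point): the catch's pivot (brass screw), on top of its bar, at base (x, y) = (-50, -80) mm; the bar is 18 mm wide, 12 mm thick, and its top is 94 mm above the bench
- tray: loose wooden carrying tray, 0.4 kg, 200 (x) x 226 (y) mm, standing on its lugs. Origin: centre of the plane of the lug ends, z up. Lugs 14 mm square, 12 long at (+-85, +-98). Inner floor 18, rim 32 mm above origin; walls 6. Handle: bar along y over the middle, 14 thick (x), 52 to 72 mm up, an upright at each end; each side of it takes two planes lying along y, e.g. at (+-57, +-54)
- plane1: small block plane: pale wood block 90 (its x) x 40 (y) x 28 mm high, a slanted steel blade 26 mm wide standing out of its top near the middle (to 46 mm above the underside); 0.11 kg. Origin: centre of its underside, z up. Loose on the bench, sole down. The planes are alike; two to four are there (absent ones have no pose)
- plane2: small block plane: pale wood block 90 (its x) x 40 (y) x 28 mm high, a slanted steel blade 26 mm wide standing out of its top near the middle (to 46 mm above the underside); 0.11 kg. Origin: centre of its underside, z up. Loose on the bench, sole down. The planes are alike; two to four are there (absent ones have no pose)
- plane3: small block plane: pale wood block 90 (its x) x 40 (y) x 28 mm high, a slanted steel blade 26 mm wide standing out of its top near the middle (to 46 mm above the underside); 0.11 kg. Origin: centre of its underside, z up. Loose on the bench, sole down. The planes are alike; two to four are there (absent ones have no pose)
- plane4: small block plane: pale wood block 90 (its x) x 40 (y) x 28 mm high, a slanted steel blade 26 mm wide standing out of its top near the middle (to 46 mm above the underside); 0.11 kg. Origin: centre of its underside, z up. Loose on the bench, sole down. The planes are alike; two to four are there (absent ones have no pose)
- try_square: bystander: try square (leave), dark stock 90 mm long, steel blade 120 mm; origin under the stock
- offcut: bystander: wood offcut 45 x 60 x 38 mm, no blade (leave)
- glue: bystander: white glue bottle, 52 mm wide, 130 mm tall (leave)
- mallet: bystander: wooden mallet, 240 mm long (leave)
- sander: bystander: cork sanding block 110 x 60 x 45 mm (leave)
- rail_part: bystander: planed wooden rail 240 x 45 x 45 mm lying at the back (leave)
Things that resemble listed ones, but are neither listed nor needed, are in the scene too. Leave any pink or red look-alike of the plane4 alone.

How it is judged:
By the outcome, as a careful person would: the job done as asked, in the order asked, and still so for the second after the job is handed in, with the robot touching nothing.
Of plane1, plane2, plane3, plane4 only 2 to 4 are there at a start; the rules pass over those that are not, and their reading is None.
At some moment in a run one of plane1, plane2, plane3, plane4 may be knocked a few centimetres aside while the robot is not near it.
It also fails if it takes over 208 s, if anything falls off the work surface, if the arm or the gripper's body presses on something with over 40 N, if the wrist force passes 120 N, or if a joint passes its speed limit or range.

### The arm

A 7-joint arm with a two-finger parallel gripper is mounted at the origin on the work surface. World frame = base frame: x ahead of the robot, y to its left, z up, the work surface at z = 0. Lengths are in m, angles in rad, forces in N, time in s.
With the tool pointing down it reaches from about 0.4 to 0.875 m from the base axis. Payload 4.4 kg.
Tool frame: the origin (TCP) lies on the front face of the gripper's body, between the roots of the fingers; the fingertips stand 73 mm ahead of it and the grasp point (between the pads) lies 54 mm ahead of it; z points along the fingers, y is the line along which they close (so a half turn about z gives the same grasp; the last joint's range is limited). The gripper opens to 85 mm and grips with 20 to 120 N. Pads are 22 mm wide; open, the fingers measure 114 mm over their backs; the gripper's body (76 mm by 85 mm) begins 54 mm behind the grasp point. The pads swing forward as they close: fully open they stand 13 mm farther back than shut.
Start: joints at [1.156, 0.628, 0.038, 1.517, -0.027, 0.996, -0.02], TCP at [0.222, -0.611, 0.304] pointing down, gripper open.
Joint ranges: [-3.06, 3.06], [-0.37, 2.12], [-1.25, 1.32], [0.18, 2.47], [-1.1, 4.24], [0.23, 1.98], [-2.94, 2.94]. Speed limits (rad/s): [2.57, 2.57, 3.14, 3.14, 3.14, 3.14, 3.14].

### API

Orientations are given as a 3x3 rotation matrix whose columns are the frame's x, y, z axes.
In Python, from rig import robot gives the robot as it stands.
- The arm moves only by the tool servo_tool, never from a script. Its argument "steps" is a list of rows, each a list of 7 numbers: the opening, from 0 (shut) to 1 (fully open), then the shift along the tool's x, y, z as a fraction of full scale, then the turn, a rotation vector about the tool's x, y, z as a fraction of full scale. In form: [[gripper, x, y, z, wx, wy, wz], ...]. A call has 1 to 12 rows; each row is the pose to reach, as a shift and turn from the pose commanded when the call began, along the tool's axes at that moment; what a row does not reach only later rows make up. Full scale, the value 1, is 30 cm for a shift and pi/4 rad for a turn. A row lasts 1/10 s, in which the tool goes at most 50 mm and 8.59 degrees, less where a joint would pass 70% of its speed; a pose out of reach is approached as far as the arm can. A call with a number of a shift or a turn outside -1 to 1 is refused whole. A call with a gripper value outside its range is refused whole. The fingers move at their own pace and stop on an object; "newtons" is the grip in N (left out, the last holds). Time passes only in rows, so rows that repeat a pose let the fingers close. It gives the time, the measured TCP pose, the force, the opening and the grip force at its end, in the units of the state.
- robot.state(): the state, without advancing time (a new reading comes with each control period).
- robot.capture(name): name is "side" or "top" or "wrist"; returns the picture (384x512x3 uint8, red, green, blue); there is no depth.
- robot.camera_model(name): a dict with "fovy" (degrees; the focal length in pixels is half the picture's height over the tangent of half this angle, whatever the lens; pixels are square), "cx", "cy" (the principal point, pixels), "camera_from_world" (4x4, takes a point from world to camera coordinates). Camera axes: x right, y up, looking along -z (the intrinsics and any distortion apply to the point x, -y, -z); pixel columns grow to the right and rows downward; lengths in m; the calibration is good to about 2 mm. A picture is of the moment at which its call begins: read the wrist's pose just before it. camera_model takes no time and is no camera call; for the wrist camera it gives the pose at the moment of the call.
- robot.hand_in(): hands the job in; it is judged then, once.
The state is a dict: "time_s": time; "q": joint angles; "dq": joint speeds; "joint_efforts": joint torques, N m; "position": TCP position; "tool_rot": TCP orientation; "contact_force": force on the tool from outside, world axes, zero at the start; "ft_torque": the same for the moment, N m; "width": finger opening in m; "finger_force": force on a finger pad.
Only numpy, scipy, OpenCV 4.12 (cv2) and the standard library are available. Lean on these libraries where they do the work, as an engineer would, in place of code of your own. Each camera call takes 0.05 s, during which the arm holds its last target. There are 200 camera calls.

## Working session

There is one attempt and no reset: what is moved stays moved. The work goes in short steps, Python scripts to look and compute and a tool call to move; the robot and the scene stay as the last step left them, time stands still between calls to the robot, and variables do not carry over. Pictures are saved under pics/ and viewed, at most 14 in all, crops included, and the job is handed in when it is done.

Besides the shell and the picture viewer there is one more tool, called after "Emit:" as a command line: name --pt "numbers of a row" for each row, then --argument value for the rest. servo_tool: Moves the arm, as the interface text tells. Its arguments: {"type":"object","properties":{"steps":{"type":"array"},"newtons":{"type":"number"}},"required":["steps"]}

```bash
ls; mkdir -p pics
python3 - <<'E'
from rig import robot
import cv2, numpy as np
s=robot.state(); print(s)
for n in ["top","side","wrist"]:
    m=robot.camera_model(n); print(n,m)
    im=robot.capture(n); cv2.imwrite(f"pics/{n}0.png",cv2.resize(im[:,:,::-1],(800,600),interpolation=cv2.INTER_CUBIC)); cv2.imwrite(f"{n}0raw.png",im[:,:,::-1])
E
```

```text
pics
{'time_s': 0.0, 'q': array([ 1.15621095,  0.62935855,  0.03845809,  1.51837642, -0.02700532,
        0.99629628, -0.01998043]), 'dq': array([-0.0002633 , -0.00047966,  0.00016039, -0.0013997 ,  0.00121369,
       -0.0020648 ,  0.00072439]), 'joint_efforts': array([ 3.52664674e-04, -5.63408983e+01,  1.22640196e+00, -1.93445402e+01,
        1.09668795e-02,  1.04856893e-02, -2.88326461e-06]), 'position': array([ 0.22199554, -0.61039315,  0.30297851]), 'tool_rot': array([[ 9.39787326e-01,  3.41759143e-01, -6.85449759e-04],
       [ 3.41759829e-01, -9.39785615e-01,  1.79359286e-03],
       [-3.11990640e-05, -1.91985503e-03, -9.99998157e-01]]), 'contact_force': array([ 0.38222466,  0.08092733, -0.07108648]), 'ft_torque': array([0.01901376, 0.00839556, 0.01385238]), 'finger_force': 0.0, 'width': 0.08553256494260042}
top {'fovy': 54.82477476454074, 'cx': 254.84186177647172, 'cy': 195.26874370199485, 'camera_from_world': array([[-0.008963  , -0.99994524,  0.0054024 , -0.09570268],
       [ 0.9849332 , -0.0078951 ,  0.1727549 , -0.54924607],
       [-0.17270278,  0.00686941,  0.98495003, -1.2357009 ],
       [ 0.        ,  0.        ,  0.        ,  1.        ]])}
side {'fovy': 56.957015128212134, 'cx': 252.80162740582577, 'cy': 191.43392345701923, 'camera_from_world': array([[-0.99087896, -0.13426659,  0.01146159,  0.50114077],
       [ 0.0851492 , -0.55792655,  0.8255105 , -0.19984582],
       [-0.10444376,  0.81895693,  0.56427037, -1.19241375],
       [ 0.        ,  0.        ,  0.        ,  1.        ]])}
wrist {'fovy': 68.6013696221642, 'cx': 259.7272170942387, 'cy': 192.79024552867537, 'camera_from_world': array([[ 0.34146312, -0.93989405, -0.00145541, -0.64878953],
       [ 0.89493671,  0.32560254, -0.30507584,  0.0395086 ],
       [ 0.28721285,  0.10286964,  0.95232695, -0.38007487],
       [ 0.        ,  0.        ,  0.        ,  1.        ]])}
```

View pics/top0.png

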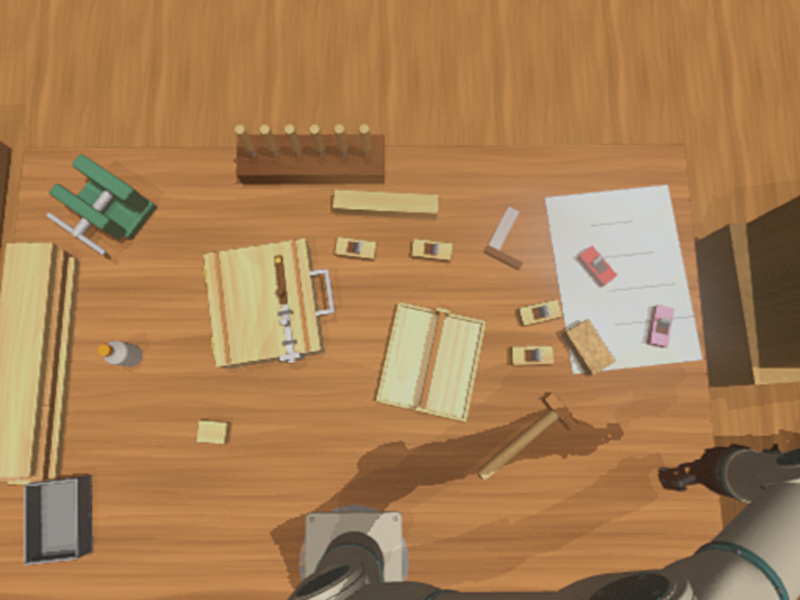

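View pics/side0.png

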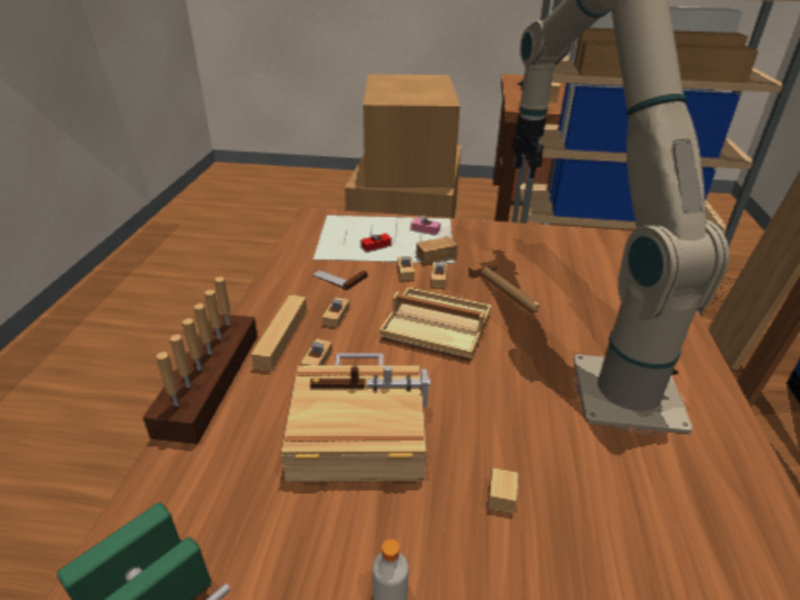

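The top view shows the base at about (263,302), with its handle at (330,292). The tray is at (430,362). Four planes are at (355,248), (431,250), (540,312) and (532,355); the red and pink look-alikes are on the paper.

```bash
cat > h.py <<'E'
import numpy as np, cv2
from rig import robot
from scipy.optimize import least_squares
def K(m):
    f=192/np.tan(np.radians(m["fovy"]/2)); return f,m["cx"],m["cy"]
def proj(m,P):
    f,cx,cy=K(m); T=m["camera_from_world"]; c=np.atleast_2d(P)@T[:3,:3].T+T[:3,3]
    return np.c_[cx+f*c[:,0]/-c[:,2], cy-f*c[:,1]/-c[:,2]]
def unproj(m,px,z):
    f,cx,cy=K(m); T=m["camera_from_world"]; R=T[:3,:3]; o=-R.T@T[:3,3]
    px=np.atleast_2d(px).astype(float); d=np.c_[(px[:,0]-cx)/f,-(px[:,1]-cy)/f,-np.ones(len(px))]@R
    return o+d*((z-o[2])/d[:,2])[:,None]
def fit(obs,x0=None):
    """obs: list of (model, local xyz pts(mm), px). fits x,y,yaw (z=0)"""
    def pose(v): 
        c,s=np.cos(v[2]),np.sin(v[2]); return np.array([[c,-s,0],[s,c,0],[0,0,1]]),np.array([v[0],v[1],0])
    def r(v):
        R,t=pose(v); return np.concatenate([(proj(m,np.array(L)/1000@R.T+t)-px).ravel() for m,L,px in obs])
    s=least_squares(r,x0,loss='soft_l1'); return s.x,r(s.x)
def w(v,L):
    c,s=np.cos(v[2]),np.sin(v[2]); L=np.array(L,float)/1000
    return np.array([v[0]+c*L[0]-s*L[1],v[1]+s*L[0]+c*L[1],L[2]])
def go(p,yaw,R=None,pos=None):
    """row numbers to bring TCP to p (m) pointing down with tool x at yaw (deg), from current pose"""
    s=robot.state(); R=s["tool_rot"] if R is None else R; pos=s["position"] if pos is None else pos
    c,q=np.cos(np.radians(yaw)),np.sin(np.radians(yaw))
    T=np.array([[c,q,0],[q,-c,0],[0,0,-1.]])
    rv=cv2.Rodrigues(R.T@T)[0].ravel()/(np.pi/4)
    return np.round(R.T@(np.array(p)-pos)/.3,4),np.round(rv,4)
def look(n,name,crop=None,size=(800,600)):
    m=robot.camera_model(n); im=robot.capture(n)[:,:,::-1]
    cv2.imwrite(name+"_raw.png",im); cv2.imwrite(f"pics/{name}.png",cv2.resize(im,size,interpolation=cv2.INTER_CUBIC)); np.save(name+".npy",m,allow_pickle=True); return m
E
python3 - <<'E'
from h import *
m=robot.camera_model("top"); k=.64
c=np.array([(205,255),(305,238),(322,352),(217,365)])*k
L=[(112,-125,80),(-112,-125,80),(-112,125,80),(112,125,80)]
print(fit([(m,L,c)],[.6,.1,1.6]))
h=np.array([(326,271),(332,313)])*k; print("handle",unproj(m,h,.08))
t=np.array([(398,304),(484,320),(467,420),(377,402)])*k
print(fit([(m,[(100,113,32),(100,-113,32),(-100,-113,32),(-100,113,32)],t)],[.5,-.2,0]), )
print(fit([(m,[(100,-113,32),(-100,-113,32),(-100,113,32),(100,113,32)],t)],[.5,-.2,1.5]), )
print(unproj(m,np.array([(355,249),(431,250),(540,312),(532,355)])*k,.02))
q=np.array([(354,246),(431,248),(541,313),(532,355)])
print(unproj(m,np.array([(205,255),(278,262),(290,350)])*k,.1))
E
```

```text
(array([0.55289114, 0.19363023, 1.72281495]), array([-0.2200017 , -0.49209537,  0.64693577,  0.3753383 , -0.23555221,
       -1.09121158, -0.08632164,  1.37798972]))
handle [[0.61971415 0.05686697 0.08      ]
 [0.52667642 0.04276651 0.08      ]]
(array([ 0.42414308, -0.1720544 , -0.20238019]), array([-5.28140638,  2.55234966,  3.1767126 ,  4.63603049,  4.32217571,
       -2.11751795, -3.23992035, -3.53986077]))
(array([ 0.42600863, -0.17308228,  1.36568933]), array([-0.5423706 , -0.90527833,  0.47706115, -0.12787166,  0.08171232,
        0.46000719, -0.03768968,  0.33529842]))
[[ 0.68553523 -0.00210489  0.02      ]
 [ 0.68184247 -0.17743505  0.02      ]
 [ 0.53489476 -0.42187616  0.02      ]
 [ 0.43759728 -0.39894436  0.02      ]]
[[0.65237242 0.31571318 0.1       ]
 [0.63564197 0.15802055 0.1       ]
 [0.44553235 0.12777476 0.1       ]]
```

Run:
```python
import cv2
im=cv2.imread("top0raw.png")
cv2.imwrite("pics/topcrop.png",cv2.resize(im[145:275,125:375],(800,416),interpolation=cv2.INTER_CUBIC))
```

```text
(no output)
```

View pics/topcrop.png

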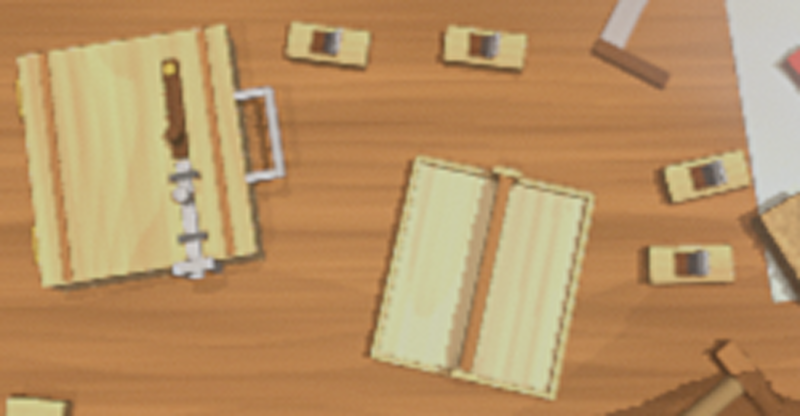

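```bash
cat >> h.py <<'E'
def plan(wps,cur=None):
    s=robot.state(); R,p=s["tool_rot"],s["position"]
    for q,y in wps:
        print(*[np.round(a,3) for a in go(q,y,R,p)])
        c,k=np.cos(np.radians(y)),np.sin(np.radians(y)); R=np.array([[c,k,0],[k,-c,0],[0,0,-1.]]); p=np.array(q)
E
python3 - <<'E'
from h import *
a=np.array([.222,-.611,.303]); b=np.array([.55,.15,.32])
plan([(a+(b-a)*i/4,20+168.7*i/4) for i in (1,2,3,4)])
E
```

```text
[ 0.473 -0.501 -0.013] [-0.002 -0.001 -0.938]
[ 0.688 -0.054 -0.014] [ 0.     0.    -0.937]
[ 0.547  0.422 -0.014] [ 0.     0.    -0.937]
[ 0.122  0.68  -0.014] [ 0.     0.    -0.937]
```

Emit:
servo_tool --pt "0.35 0.473 -0.5 -0.013 0 0 -0.938" --pt "0.35 0.473 -0.5 -0.013 0 0 -0.938" --pt "0.35 0.473 -0.5 -0.013 0 0 -0.938" --pt "0.35 0.473 -0.5 -0.013 0 0 -0.938" --pt "0.35 0.473 -0.5 -0.013 0 0 -0.938" --pt "0.35 0.473 -0.5 -0.013 0 0 -0.938" --newtons 20

```text
time_s: 0.75
position: [0.3053, -0.4196, 0.308]
tool_rot: [[0.463, 0.887, 0.001], [0.887, -0.463, 0.001], [0.001, 0.0, -1.0]]
contact_force: [0.5, -0.5, 0.4]
width: 0.03
finger_force: 0.0
```

Emit:
servo_tool --pt "0.35 0.688 -0.054 -0.014 0 0 -0.937" --pt "0.35 0.688 -0.054 -0.014 0 0 -0.937" --pt "0.35 0.688 -0.054 -0.014 0 0 -0.937" --pt "0.35 0.688 -0.054 -0.014 0 0 -0.937" --pt "0.35 0.688 -0.054 -0.014 0 0 -0.937" --pt "0.35 0.688 -0.054 -0.014 0 0 -0.937"

```text
time_s: 1.35
position: [0.3869, -0.2311, 0.3121]
tool_rot: [[-0.247, 0.969, 0.001], [0.969, 0.247, 0.0], [-0.0, 0.001, -1.0]]
contact_force: [0.5, -0.8, -0.6]
width: 0.0301
finger_force: 0.0
```

Emit:
servo_tool --pt "0.35 0.547 0.422 -0.014 0 0 -0.937" --pt "0.35 0.547 0.422 -0.014 0 0 -0.937" --pt "0.35 0.547 0.422 -0.014 0 0 -0.937" --pt "0.35 0.547 0.422 -0.014 0 0 -0.937" --pt "0.35 0.547 0.422 -0.014 0 0 -0.937" --pt "0.35 0.547 0.422 -0.014 0 0 -0.937"

```text
time_s: 1.95
position: [0.4691, -0.0415, 0.3158]
tool_rot: [[-0.832, 0.555, -0.0], [0.555, 0.832, 0.0], [0.0, 0.0, -1.0]]
contact_force: [-0.9, -0.5, -0.6]
width: 0.0295
finger_force: 0.0
```

Emit:
servo_tool --pt "0.35 0.122 0.68 -0.014 0 0 -0.937" --pt "0.35 0.122 0.68 -0.014 0 0 -0.937" --pt "0.35 0.122 0.68 -0.014 0 0 -0.937" --pt "0.35 0.122 0.68 -0.014 0 0 -0.937" --pt "0.35 0.122 0.68 -0.014 0 0 -0.937" --pt "0.35 0.122 0.68 -0.014 0 0 -0.937" --pt "0.35 0.122 0.68 -0.014 0 0 -0.937" --pt "0.35 0.122 0.68 -0.014 0 0 -0.937" --pt "0.35 0.122 0.68 -0.014 0 0 -0.937" --pt "0.35 0.122 0.68 -0.014 0 0 -0.937"

```text
time_s: 2.95
position: [0.5502, 0.1482, 0.3206]
tool_rot: [[-0.989, -0.148, 0.0], [-0.148, 0.989, -0.001], [-0.0, -0.001, -1.0]]
contact_force: [0.5, -0.2, -0.4]
width: 0.0303
finger_force: 0.0
```

Run:
```python
from h import *
s=robot.state(); print(s["time_s"],s["q"],s["position"],s["tool_rot"][:,0],s["contact_force"],s["width"])
look("wrist","w1")
```

```text
2.95 [ 0.18922684  0.60087346 -0.80299044  1.71191481  0.49164524  1.04204581
  0.9375353 ] [0.55019212 0.14817024 0.32058861] [-9.89001254e-01 -1.47906988e-01 -2.07684485e-04] [ 0.47072343 -0.1799647  -0.3812155 ] 0.03032518687837631
```

View pics/w1.png

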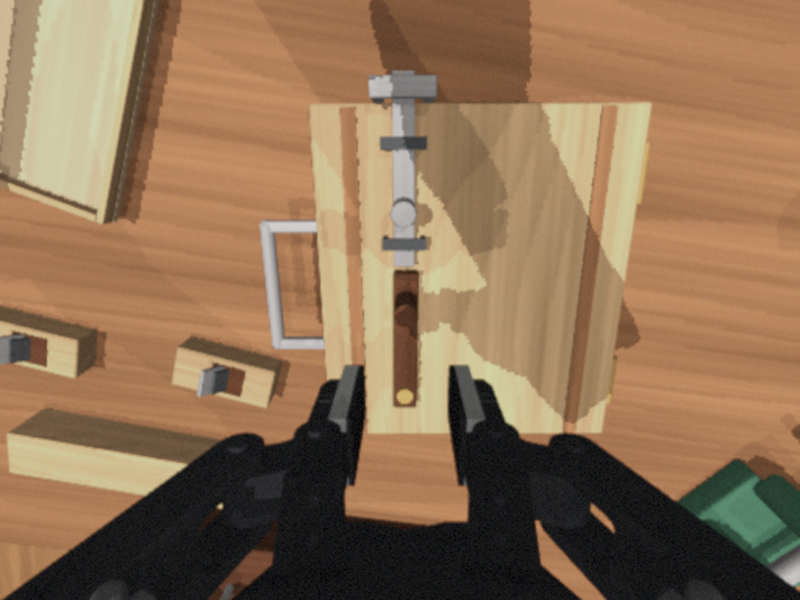

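Run:
```python
from h import *
m=np.load("w1.npy",allow_pickle=True).item()
px=np.array([(310,104),(651,102),(604,433),(405,397),(403,213),(268,227),(278,343)])*.64
L=[(-112,125,80),(112,125,80),(112,-125,80),(-50,-80,94),(-50,59,127),(-148,45,75),(-148,-45,75)]
v,r=fit([(m,L,px)],[.553,.194,1.723]); print(v,np.degrees(v[2])); print(r.reshape(-1,2).round(1))
print("peg", w(v,(-50,-5,127)), proj(m,w(v,(-50,-5,127)))/.64)
np.save("base.npy",v)
```

```text
[0.55419616 0.19833705 1.72531845] 98.85346552182035
[[-1.6 -0. ]
 [ 1.6 -0.3]
 [-0.7  0.4]
 [ 0.1 -1.5]
 [ 0.3  1.3]
 [-0.6 -0. ]
 [ 0.7  0. ]]
peg [0.56683198 0.14970233 0.127     ] [[404.30816476 316.74759324]]
```

Run:
```python
from h import *
v=np.load("base.npy"); Y=188.85
def pt(a,z=.172): 
    p=w(v,(-50+75*np.sin(a),-80+75*np.cos(a),0)); p[2]=z; return p
plan([(pt(0.03,.172),Y)])
def arc(a0,y0,angs,ys):
    c,k=np.cos(np.radians(y0)),np.sin(np.radians(y0)); R=np.array([[c,k,0],[k,-c,0],[0,0,-1.]])
    for a,y in zip(angs,ys): print(*[list(np.round(q,3)) for q in go(pt(a),y,R,pt(a0))])
A=np.linspace(.03,1.72,17); yy=Y-np.linspace(0,88,17)
arc(.03,Y,A[1:9],yy[1:9]); print(); arc(A[8],yy[8],A[9:],yy[9:])
```

```text
[-0.055  0.003  0.495] [-0.001  0.    -0.007]
[np.float64(-0.002), np.float64(0.026), np.float64(0.0)] [np.float64(0.0), np.float64(0.0), np.float64(0.122)]
[np.float64(-0.007), np.float64(0.052), np.float64(0.0)] [np.float64(0.0), np.float64(0.0), np.float64(0.244)]
[np.float64(-0.015), np.float64(0.078), np.float64(0.0)] [np.float64(0.0), np.float64(0.0), np.float64(0.367)]
[np.float64(-0.025), np.float64(0.102), np.float64(0.0)] [np.float64(0.0), np.float64(0.0), np.float64(0.489)]
[np.float64(-0.038), np.float64(0.125), np.float64(0.0)] [np.float64(0.0), np.float64(0.0), np.float64(0.611)]
[np.float64(-0.053), np.float64(0.146), np.float64(0.0)] [np.float64(0.0), np.float64(0.0), np.float64(0.733)]
[np.float64(-0.07), np.float64(0.166), np.float64(0.0)] [np.float64(0.0), np.float64(0.0), np.float64(0.856)]
[np.float64(-0.09), np.float64(0.184), np.float64(0.0)] [np.float64(0.0), np.float64(0.0), np.float64(0.978)]

[np.float64(-0.004), np.float64(0.026), np.float64(0.0)] [np.float64(0.0), np.float64(0.0), np.float64(0.122)]
[np.float64(-0.011), np.float64(0.052), np.float64(0.0)] [np.float64(0.0), np.float64(0.0), np.float64(0.244)]
[np.float64(-0.021), np.float64(0.076), np.float64(0.0)] [np.float64(0.0), np.float64(0.0), np.float64(0.367)]
[np.float64(-0.033), np.float64(0.1), np.float64(0.0)] [np.float64(0.0), np.float64(0.0), np.float64(0.489)]
[np.float64(-0.047), np.float64(0.122), np.float64(0.0)] [np.float64(0.0), np.float64(0.0), np.float64(0.611)]
[np.float64(-0.064), np.float64(0.142), np.float64(0.0)] [np.float64(0.0), np.float64(0.0), np.float64(0.733)]
[np.float64(-0.083), np.float64(0.16), np.float64(0.0)] [np.float64(0.0), np.float64(0.0), np.float64(0.856)]
[np.float64(-0.104), np.float64(0.177), np.float64(0.0)] [np.float64(0.0), np.float64(0.0), np.float64(0.978)]
```

Emit:
servo_tool --pt "0.35 -0.055 0.003 0.15 0 0 0" --pt "0.35 -0.055 0.003 0.25 0 0 0" --pt "0.35 -0.055 0.003 0.34 0 0 0" --pt "0.35 -0.055 0.003 0.4 0 0 0" --pt "0.35 -0.055 0.003 0.45 0 0 0" --pt "0.35 -0.055 0.003 0.495 0 0 0" --pt "0.35 -0.055 0.003 0.495 0 0 0" --pt "0.35 -0.055 0.003 0.495 0 0 0"

```text
time_s: 3.8
position: [0.5666, 0.153, 0.1724]
tool_rot: [[-0.989, -0.151, 0.001], [-0.151, 0.989, 0.0], [-0.001, 0.0, -1.0]]
contact_force: [0.8, 0.0, 0.5]
width: 0.0301
finger_force: 0.0
```

No contact, and the peg is caged between the fingers. I'll sweep the arc now.

Emit:
servo_tool --pt "0.35 -0.002 0.026 0 0 0 0.122" --pt "0.35 -0.007 0.052 0 0 0 0.244" --pt "0.35 -0.015 0.078 0 0 0 0.367" --pt "0.35 -0.025 0.102 0 0 0 0.489" --pt "0.35 -0.038 0.125 0 0 0 0.611" --pt "0.35 -0.053 0.146 0 0 0 0.733" --pt "0.35 -0.07 0.166 0 0 0 0.856" --pt "0.35 -0.09 0.184 0 0 0 0.978" --pt "0.35 -0.09 0.184 0 0 0 0.978"

```text
time_s: 4.7
position: [0.5855, 0.2128, 0.1732]
tool_rot: [[-0.816, 0.578, 0.003], [0.578, 0.816, 0.001], [-0.001, 0.003, -1.0]]
contact_force: [-0.2, -0.3, -0.3]
width: 0.03
finger_force: 0.0
```

Emit:
servo_tool --pt "0.35 -0.004 0.026 0 0 0 0.122" --pt "0.35 -0.011 0.052 0 0 0 0.244" --pt "0.35 -0.021 0.076 0 0 0 0.367" --pt "0.35 -0.033 0.1 0 0 0 0.489" --pt "0.35 -0.047 0.122 0 0 0 0.611" --pt "0.35 -0.064 0.142 0 0 0 0.733" --pt "0.35 -0.083 0.16 0 0 0 0.856" --pt "0.35 -0.1 0.173 0 0 0 0.95" --pt "0.35 -0.1 0.173 0 0 0 0.95"

```text
time_s: 5.6
position: [0.6383, 0.2366, 0.1723]
tool_rot: [[-0.208, 0.978, -0.002], [0.978, 0.208, -0.0], [0.0, -0.002, -1.0]]
contact_force: [-2.5, -0.6, 1.3]
width: 0.0297
finger_force: 1.6
```

Run:
```python
from h import *
m=look("wrist","w2")
v=np.load("base.npy")
print(proj(m,[w(v,(-50+75*np.sin(a),-80+75*np.cos(a),127)) for a in (1.4,1.5,1.6)])/.64)
```

```text
[[335.2892319  430.72847014]
 [359.82449769 429.33848135]
 [384.49374045 430.07470628]]
```

View pics/w2.png

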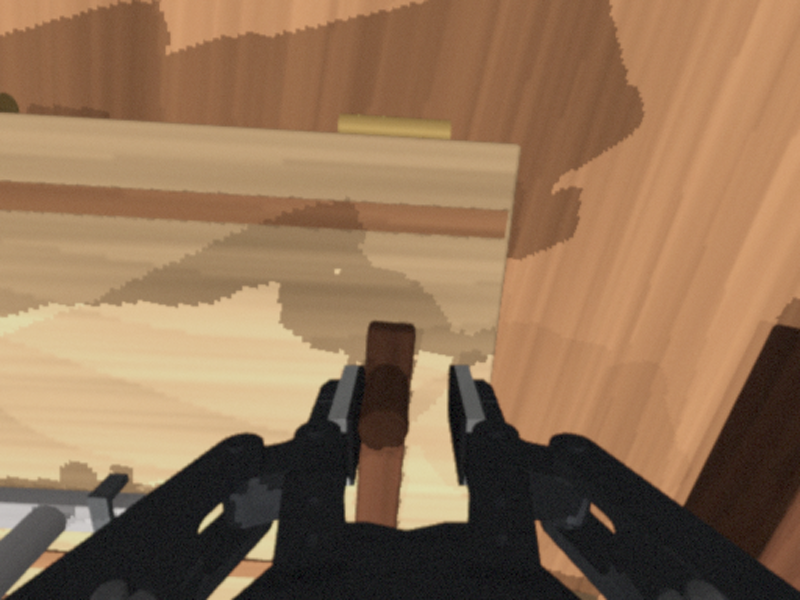

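The peg top is at (384,430), which matches 1.6 rad. I'll push a little more to confirm the stop.

Emit:
servo_tool --pt "0.35 0 0.01 0 0 0 0" --pt "0.35 0 0.02 0 0 0 0" --pt "0.35 0 0.025 0 0 0 0" --pt "0.35 0 0.025 0 0 0 0"

```text
time_s: 6.05
position: [0.64, 0.2372, 0.1716]
tool_rot: [[-0.21, 0.978, -0.015], [0.978, 0.21, -0.005], [-0.001, -0.015, -1.0]]
contact_force: [-16.9, -3.6, 11.1]
width: 0.0298
finger_force: 8.8
```

Run:
```python
from h import *
v=np.load("base.npy")
s=robot.state(); print(s["position"],s["contact_force"],s["finger_force"],s["q"])
# lift, then knob approach with yaw such that tool y along base y: yaw 98.85
k=w(v,(-50,59,0)); 
B=98.85
def at(dy,z): p=w(v,(-50,59+dy,0)); p[2]=z; return p
plan([(s["position"]+[0,0,.06],101.5),(at(0,.235),B),(at(0,.172),B),(at(-47,.172),B)])
```

```text
[0.64001903 0.23723135 0.17158073] [-16.88410687  -3.63473417  11.14228387] 8.833738267421722 [-0.24581327  0.83995619 -0.27080709  1.50689779  0.26640107  0.84667277
 -0.3994471 ]
[-0.    -0.003 -0.2  ] [-0.02   0.002  0.014]
[-0.227 -0.51  -0.011] [0.    0.    0.059]
[0.   0.   0.21] [0. 0. 0.]
[0.    0.157 0.   ] [0. 0. 0.]
```

Emit:
servo_tool --pt "0.35 0 -0.02 0 0 0 0" --pt "0.35 0 -0.04 -0.02 0 0 0" --pt "0.35 0 -0.04 -0.1 0 0 0" --pt "0.35 0 -0.04 -0.21 0 0 0" --pt "0.35 0 -0.04 -0.21 0 0 0"

```text
time_s: 6.55
position: [0.638, 0.2368, 0.2407]
tool_rot: [[-0.207, 0.978, 0.011], [0.978, 0.207, 0.005], [0.002, 0.012, -1.0]]
contact_force: [1.7, 0.1, -0.3]
width: 0.0299
finger_force: 0.0
```

Run:
```python
from h import *
v=np.load("base.npy")
B=98.85
def at(dy,z): p=w(v,(-50,59+dy,0)); p[2]=z; return p
plan([(at(0,.235),B),(at(0,.175),B),(at(-47,.175),B)])
```

```text
[-0.223 -0.505  0.013] [ 0.015 -0.003  0.069]
[0.  0.  0.2] [0. 0. 0.]
[0.    0.157 0.   ] [0. 0. 0.]
```

Emit:
servo_tool --pt "0.35 -0.223 -0.505 0.013 0 0 0.06" --pt "0.35 -0.223 -0.505 0.013 0 0 0.06" --pt "0.35 -0.223 -0.505 0.013 0 0 0.06" --pt "0.35 -0.223 -0.505 0.013 0 0 0.06" --pt "0.35 -0.223 -0.505 0.013 0 0 0.06" --pt "0.35 -0.223 -0.505 0.1 0 0 0.06" --pt "0.35 -0.223 -0.505 0.16 0 0 0.06" --pt "0.35 -0.223 -0.505 0.213 0 0 0.06" --pt "0.35 -0.223 -0.505 0.213 0 0 0.06" --pt "0.35 -0.223 -0.505 0.213 0 0 0.06"

```text
time_s: 7.55
position: [0.5015, 0.1396, 0.1712]
tool_rot: [[-0.161, 0.987, 0.001], [0.987, 0.161, 0.001], [0.001, 0.002, -1.0]]
contact_force: [-0.2, 0.0, 0.0]
width: 0.0302
finger_force: 0.0
```

Run:
```python
from h import *
v=np.load("base.npy")
s=robot.state(); print(s["position"],s["contact_force"],s["finger_force"],w(v,(-50,59,0)))
look("wrist","w3")
```

```text
[0.5015194  0.13963721 0.17121556] [-0.21698472  0.00759405  0.00743665] 0.0 [0.50359453 0.13985222 0.        ]
```

View pics/w3.png

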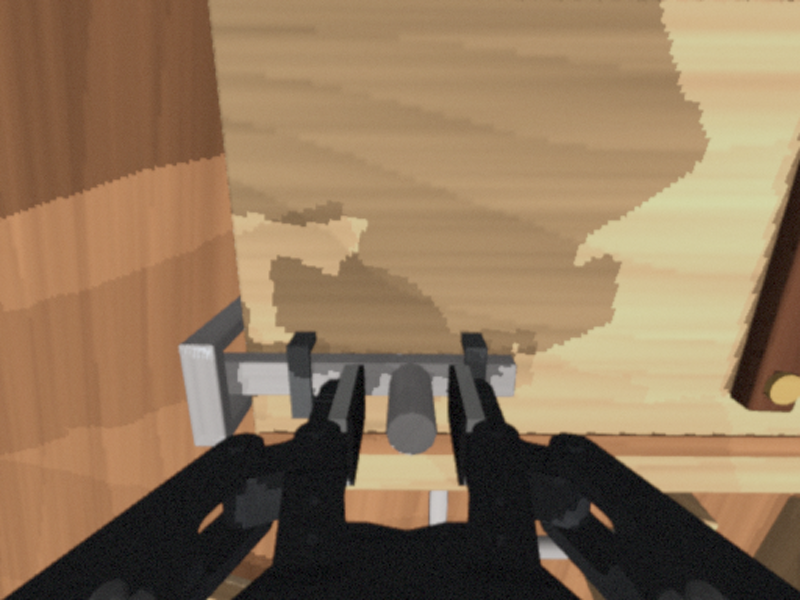

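The knob sits centred between the fingers at (410,410). I'll pull along tool +y.

Emit:
servo_tool --pt "0.35 0 0.0 -0.01 0 0 0" --pt "0.35 0 0.025 -0.01 0 0 0" --pt "0.35 0 0.045 -0.01 0 0 0" --pt "0.35 0 0.065 -0.01 0 0 0" --pt "0.35 0 0.085 -0.01 0 0 0" --pt "0.35 0 0.105 -0.01 0 0 0" --pt "0.35 0 0.125 -0.01 0 0 0" --pt "0.35 0 0.14 -0.01 0 0 0" --pt "0.35 0 0.15 -0.01 0 0 0" --pt "0.35 0 0.155 -0.01 0 0 0" --pt "0.35 0 0.155 -0.01 0 0 0"

```text
time_s: 8.7
position: [0.5442, 0.1457, 0.1736]
tool_rot: [[-0.161, 0.987, -0.005], [0.987, 0.16, -0.002], [-0.001, -0.005, -1.0]]
contact_force: [-6.9, -1.6, 6.1]
width: 0.03
finger_force: 3.6
```

Emit:
servo_tool --pt "0.35 0 0.015 0 0 0 0" --pt "0.35 0 0.025 0 0 0 0" --pt "0.35 0 0.025 0 0 0 0" --pt "0.35 0 0.0 0 0 0 0" --pt "0.35 0 -0.025 -0.02 0 0 0" --pt "0.35 0 -0.025 -0.1 0 0 0" --pt "0.35 0 -0.025 -0.2 0 0 0" --pt "0.35 0 -0.025 -0.3 0 0 0" --pt "0.35 0 -0.025 -0.3 0 0 0" --pt "0.35 0 -0.025 -0.3 0 0 0"

```text
time_s: 9.7
position: [0.5399, 0.1453, 0.2651]
tool_rot: [[-0.16, 0.987, 0.004], [0.987, 0.16, 0.001], [0.0, 0.004, -1.0]]
contact_force: [-0.1, 0.0, 0.5]
width: 0.03
finger_force: 0.0
```

Run:
```python
from h import *
v=np.load("base.npy"); im=look("wrist","w4")
s=robot.state(); print(s["position"]);m=np.load("w4.npy",allow_pickle=True).item()
print(proj(m,[w(v,(-50,y,127)) for y in (60,30,25,20)])/.64)
print(proj(m,w(v,(-150,0,75)))/.64)
def H(z): return np.r_[w(v,(-150,0,0))[:2],z]
a=s["position"]; h=H(.26)
plan([((a+h)/2,143.7),(h,188.85),(H(.127),188.85)])
print(H(0))
R=262
for n,(t0,ts) in enumerate([(0.019,np.linspace(.019,.92,12)[1:]),(.92,np.linspace(.92,1.80,12)[1:])]):
    for t in ts: print(np.round([(R*np.cos(t0)-R*np.cos(t))/300,-(R*np.sin(t)-R*np.sin(t0))/300],3).tolist())
    print()
```

```text
[0.53918133 0.14495657 0.26408574]
[[330.3531513  322.71523188]
 [389.82726161 322.94389869]
 [399.72963018 322.98197144]
 [409.62914971 323.02003323]]
[[436.48689574 432.7508545 ]]
[-0.166  0.037  0.007] [ 0.002  0.    -0.988]
[-0.145 -0.09   0.007] [ 0.     0.    -1.003]
[0.    0.    0.443] [0. 0. 0.]
[0.57728235 0.05012427 0.        ]
[0.004, -0.071]
[0.014, -0.142]
[0.03, -0.212]
[0.052, -0.28]
[0.079, -0.346]
[0.111, -0.41]
[0.149, -0.471]
[0.191, -0.529]
[0.238, -0.583]
[0.289, -0.633]
[0.344, -0.678]

[0.057, -0.04]
[0.117, -0.075]
[0.18, -0.106]
[0.245, -0.131]
[0.312, -0.151]
[0.381, -0.166]
[0.45, -0.175]
[0.52, -0.178]
[0.589, -0.176]
[0.659, -0.169]
[0.728, -0.156]
```

View pics/w4.png

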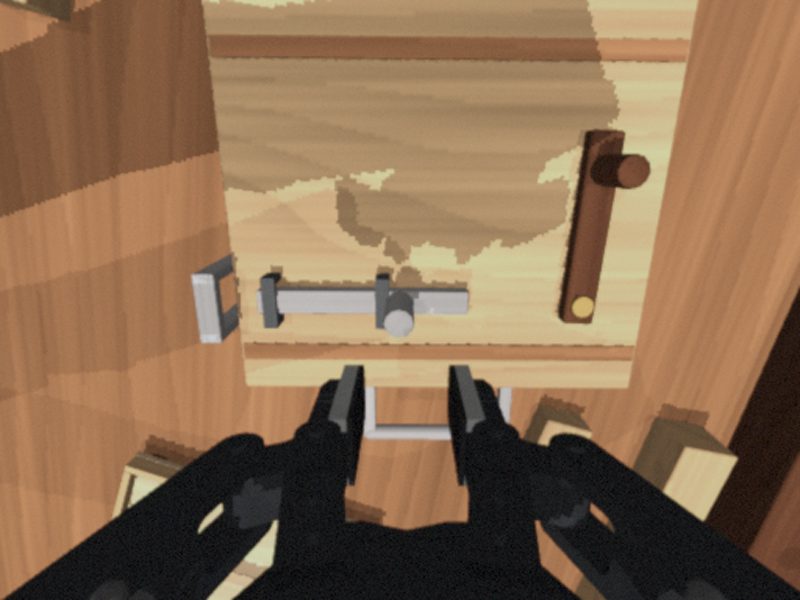

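The bolt is fully drawn: the knob at (399,321) matches base y=25. The handle bar is where predicted, at (438,433), so I'll go there.

Emit:
servo_tool --pt "0.33 -0.166 0.037 0.007 0 0 -0.985" --pt "0.33 -0.166 0.037 0.007 0 0 -0.985" --pt "0.33 -0.166 0.037 0.007 0 0 -0.985" --pt "0.33 -0.166 0.037 0.007 0 0 -0.985" --pt "0.33 -0.166 0.037 0.007 0 0 -0.985" --pt "0.33 -0.166 0.037 0.007 0 0 -0.985" --pt "0.33 -0.166 0.037 0.007 0 0 -0.985"

```text
time_s: 10.45
position: [0.5576, 0.0974, 0.261]
tool_rot: [[-0.803, 0.596, -0.002], [0.596, 0.803, 0.0], [0.001, -0.001, -1.0]]
contact_force: [-0.3, 0.4, -0.7]
width: 0.0282
finger_force: 0.0
```

Emit:
servo_tool --pt "0.33 -0.145 -0.09 0.007 0 0 -1" --pt "0.33 -0.145 -0.09 0.007 0 0 -1" --pt "0.33 -0.145 -0.09 0.007 0 0 -1" --pt "0.33 -0.145 -0.09 0.007 0 0 -1" --pt "0.33 -0.145 -0.09 0.007 0 0 -1" --pt "0.33 -0.145 -0.09 0.007 0 0 -1" --pt "0.33 -0.145 -0.09 0.007 0 0 -1" --pt "0.33 -0.145 -0.09 0.007 0 0 -1"

```text
time_s: 11.25
position: [0.5767, 0.0501, 0.2597]
tool_rot: [[-0.989, -0.146, -0.0], [-0.146, 0.989, -0.0], [0.0, -0.0, -1.0]]
contact_force: [0.3, -0.6, 0.3]
width: 0.028
finger_force: 0.0
```

Run:
```python
from h import *
v=np.load("base.npy"); m=look("wrist","w5")
s=robot.state(); print(s["position"],s["time_s"])
print(proj(m,[w(v,(-150,0,75)),w(v,(-150,45,75)),w(v,(-150,-45,75))])/.64)
plan([(np.r_[w(v,(-150,0,0))[:2],.127],188.85)])
```

```text
[0.57674157 0.05016664 0.25975532] 11.3
[[405.35411685 296.88198252]
 [404.64585964 222.1715823 ]
 [405.99268775 364.24153323]]
[-0.002 -0.     0.442] [-0.   -0.   -0.01]
```

View pics/w5.png

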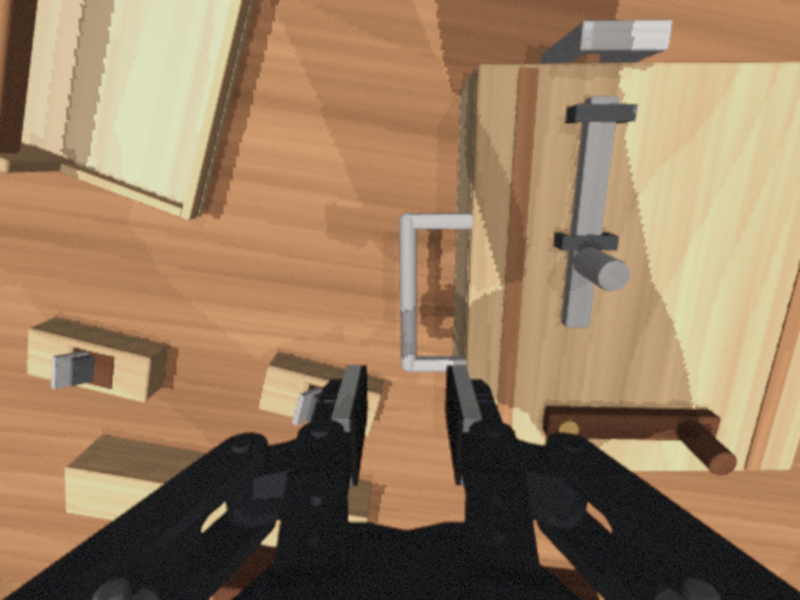

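Emit:
servo_tool --pt "0.33 -0.001 0.003 0.15 0 0 0" --pt "0.33 -0.001 0.003 0.25 0 0 0" --pt "0.33 -0.001 0.003 0.35 0 0 0" --pt "0.33 -0.001 0.003 0.44 0 0 0" --pt "0.33 -0.001 0.003 0.44 0 0 0" --pt "0.33 -0.001 0.003 0.44 0 0 0" --pt "0.0 -0.001 0.003 0.44 0 0 0" --pt "0.0 -0.001 0.003 0.44 0 0 0" --pt "0.0 -0.001 0.003 0.44 0 0 0" --pt "0.0 -0.001 0.003 0.44 0 0 0" --newtons 40

```text
time_s: 12.3
position: [0.578, 0.0514, 0.1295]
tool_rot: [[-0.989, -0.149, 0.003], [-0.149, 0.989, 0.001], [-0.003, 0.0, -1.0]]
contact_force: [-0.0, 0.3, 6.6]
width: 0.0082
finger_force: 39.3
```

Emit:
servo_tool --pt "0 0 0.004 -0.071 0 0 0" --pt "0 0 0.014 -0.142 0 0 0" --pt "0 0 0.03 -0.212 0 0 0" --pt "0 0 0.052 -0.28 0 0 0" --pt "0 0 0.079 -0.346 0 0 0" --pt "0 0 0.111 -0.41 0 0 0" --pt "0 0 0.149 -0.471 0 0 0" --pt "0 0 0.191 -0.529 0 0 0" --pt "0 0 0.238 -0.583 0 0 0" --pt "0 0 0.289 -0.633 0 0 0" --pt "0 0 0.344 -0.678 0 0 0" --pt "0 0 0.344 -0.678 0 0 0"

```text
time_s: 13.5
position: [0.5626, 0.1512, 0.3347]
tool_rot: [[-0.989, -0.148, 0.005], [-0.148, 0.989, -0.006], [-0.004, -0.007, -1.0]]
contact_force: [0.1, -8.9, 9.1]
width: 0.0085
finger_force: 39.7
```

Emit:
servo_tool --pt "0 0 0.057 -0.04 0 0 0" --pt "0 0 0.117 -0.075 0 0 0" --pt "0 0 0.18 -0.106 0 0 0" --pt "0 0 0.245 -0.131 0 0 0" --pt "0 0 0.312 -0.151 0 0 0" --pt "0 0 0.381 -0.166 0 0 0" --pt "0 0 0.45 -0.175 0 0 0" --pt "0 0 0.52 -0.178 0 0 0" --pt "0 0 0.589 -0.176 0 0 0" --pt "0 0 0.65 -0.169 0 0 0" --pt "0 0 0.7 -0.16 0 0 0" --pt "0 0 0.7 -0.16 0 0 0"

```text
time_s: 14.7
position: [0.5304, 0.3615, 0.3821]
tool_rot: [[-0.989, -0.15, 0.004], [-0.15, 0.989, -0.0], [-0.004, -0.001, -1.0]]
contact_force: [-0.9, -2.4, 11.0]
width: 0.0083
finger_force: 43.8
```

Run:
```python
from h import *
v=np.load("base.npy"); s=robot.state(); p=s["position"]-[0,0,.054]
hg=w(v,(112,0,70)); d=p-hg; c,k=np.cos(v[2]),np.sin(v[2])
x=d[0]*c+d[1]*k; print(p,"theta",np.arctan2(d[2],-x)-.019,np.hypot(x,d[2]),s["contact_force"],s["q"])
```

```text
[0.53037703 0.36146114 0.32810968] theta 1.7537494208929645 0.2634641395372337 [-0.90412653 -2.37672496 10.95455444] [-0.21541402  0.64162184 -0.77084458  1.42535174  0.45756662  1.25531688
  0.69375036]
```

Emit:
servo_tool --pt "0 0 0.015 0.002 0 0 0" --pt "0 0 0.03 0.005 0 0 0" --pt "0 0 0.04 0.006 0 0 0" --pt "0 0 0.04 0.006 0 0 0"

```text
time_s: 15.1
position: [0.5304, 0.363, 0.3819]
tool_rot: [[-0.99, -0.142, 0.004], [-0.142, 0.99, -0.02], [-0.001, -0.02, -1.0]]
contact_force: [-6.5, -25.6, 31.3]
width: 0.0083
finger_force: 46.0
```

Emit:
servo_tool --pt "0 0 0.02 0.003 0 0 0" --pt "0 0 0.008 0.002 0 0 0" --pt "0.35 0 0.008 0.002 0 0 0" --pt "0.35 0 0.008 0.002 0 0 0" --pt "0.35 0 0.008 0.002 0 0 0" --pt "0.35 0 0.008 -0.1 0 0 0" --pt "0.35 0 0.008 -0.2 0 0 0" --pt "0.35 0 -0.15 -0.25 0 0 0" --pt "0.35 0 -0.32 -0.25 0 0 0" --pt "0.35 0 -0.49 -0.25 0 0 0" --pt "0.35 0 -0.66 -0.25 0 0 0" --pt "0.35 0 -0.82 -0.25 0 0 0"

```text
time_s: 16.3
position: [0.5648, 0.1289, 0.4527]
tool_rot: [[-0.989, -0.15, 0.001], [-0.15, 0.989, 0.001], [-0.001, 0.0, -1.0]]
contact_force: [0.2, 0.4, -0.1]
width: 0.03
finger_force: 0.0
```

Run:
```python
from h import *
s=robot.state(); print(s["position"],s["contact_force"])
m=look("top","t1"); look("wrist","w6")
```

```text
[0.5647996  0.12887427 0.45267849] [ 0.18122197  0.3546883  -0.12632266]
```

View pics/t1.png

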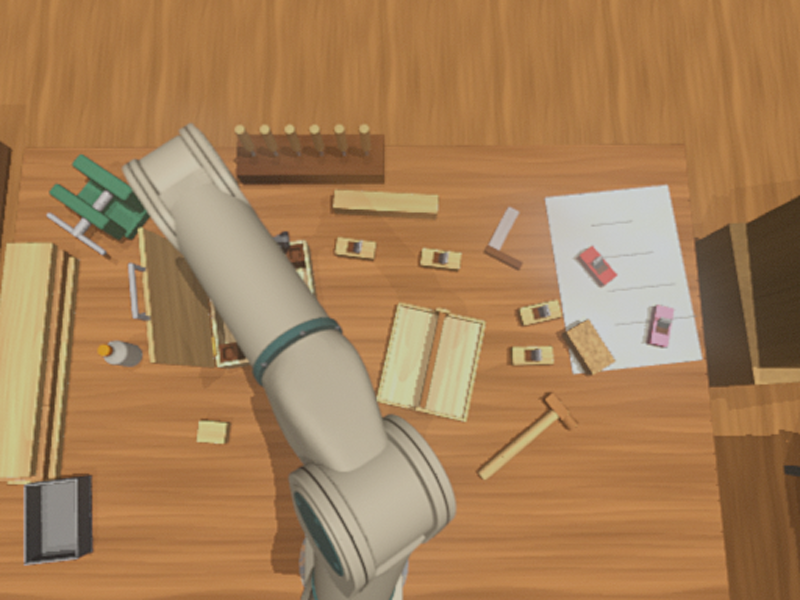

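The arm covers the base, but the lid is clearly back. One plane has been knocked from (431,250) to (440,259). Next I'll locate the planes and tray numerically.

```bash
cat >> h.py <<'E'
def mask(im):
    hsv=cv2.cvtColor(im,cv2.COLOR_BGR2HSV); return ((im[:,:,1]>150)&(im[:,:,0]>85)&(hsv[:,:,1]>60)).astype(np.uint8)*255
def planes(im,m,x0s):
    """fit plane (x,y,yaw) from silhouettes; x0s guesses (m)"""
    S=4; out=[]
    big=cv2.resize(im,None,fx=S,fy=S,interpolation=cv2.INTER_CUBIC); M=cv2.morphologyEx(mask(big),cv2.MORPH_CLOSE,np.ones((41,41)))
    M=cv2.morphologyEx(M,cv2.MORPH_OPEN,np.ones((13,13)))
    n,lab,st,cen=cv2.connectedComponentsWithStats(M)
    L=np.array([(x,y,z) for z in (0,28) for x in (-45,45) for y in (-20,20)])/1000
    for g in x0s:
        px=proj(m,[g[0],g[1],.02])[0]*S+S/2-.5
        i=1+np.argmin(np.hypot(*(cen[1:]-px).T)); cnt=cv2.findContours((lab==i).astype(np.uint8),0,2)[0][0]
        (c,wh,a)=cv2.minAreaRect(cnt)
        def hull(v):
            cc,s=np.cos(v[2]),np.sin(v[2]); P=L@np.array([[cc,s,0],[-s,cc,0],[0,0,1]])+[v[0],v[1],0]
            return cv2.convexHull(((proj(m,P)*S+S/2-.5)).astype(np.float32))
        ch=cv2.convexHull(cnt); pts=ch[:,0].astype(float)
        dense=np.vstack([np.linspace(pts[k],pts[(k+1)%len(pts)],12,endpoint=False) for k in range(len(pts))])
        def res(v): 
            h=hull(v); return [cv2.pointPolygonTest(h,tuple(map(float,p)),True) for p in dense]
        best=min((least_squares(res,[g[0],g[1],y],x_scale=[.01,.01,.1],diff_step=1e-3,loss='soft_l1') for y in np.radians([60,90,120])),key=lambda r:r.cost)
        out.append((*best.x,best.cost,wh)); 
    return out
E
python3 - <<'E'
from h import *
im=cv2.imread("t1_raw.png"); m=np.load("t1.npy",allow_pickle=True).item()
g=[unproj(m,np.array(p)*.64,.02)[0][:2] for p in [(355,249),(440,259),(540,312),(532,355)]]
for o in planes(im,m,g): print(np.round(o[:3],4),np.degrees(o[2]).round(1),round(o[3],1),o[4])
E
```

```text
[ 0.6912 -0.0024  1.6292] 93.3 330.5 (99.20977783203125, 42.64644241333008)
[ 0.6644 -0.198   1.3417] 76.9 293.1 (101.7103042602539, 43.69862747192383)
[ 0.5364 -0.427   1.7772] 101.8 172.1 (52.871585845947266, 106.66588592529297)
[ 0.4394 -0.4036  1.6167] 92.6 256.4 (45.44623947143555, 104.25348663330078)
```

Run:
```python
from h import *
a=robot.state()["position"]; b=np.array([.689,-.002,.28])
plan([(a+(b-a)*i/3,188.6-101.6*i/3) for i in (1,2,3)])
```

```text
[-0.116 -0.153  0.192] [-0.007  0.001  0.735]
[-0.181 -0.066  0.191] [0.    0.    0.753]
[-0.187  0.046  0.191] [0.    0.    0.753]
```

Emit:
servo_tool --pt "0.7 -0.116 -0.153 0.192 0 0 0.75" --pt "0.7 -0.116 -0.153 0.192 0 0 0.75" --pt "0.7 -0.116 -0.153 0.192 0 0 0.75" --pt "0.7 -0.116 -0.153 0.192 0 0 0.75" --pt "0.7 -0.116 -0.153 0.192 0 0 0.75"

```text
time_s: 16.9
position: [0.6061, 0.0909, 0.3948]
tool_rot: [[-0.905, 0.426, -0.0], [0.426, 0.905, 0.0], [0.0, 0.0, -1.0]]
contact_force: [0.1, 0.6, 0.2]
width: 0.0597
finger_force: 0.0
```

Emit:
servo_tool --pt "0.7 -0.181 -0.066 0.191 0 0 0.753" --pt "0.7 -0.181 -0.066 0.191 0 0 0.753" --pt "0.7 -0.181 -0.066 0.191 0 0 0.753" --pt "0.7 -0.181 -0.066 0.191 0 0 0.753" --pt "0.7 -0.181 -0.066 0.191 0 0 0.753"

```text
time_s: 17.4
position: [0.6469, 0.0499, 0.3375]
tool_rot: [[-0.517, 0.856, 0.0], [0.856, 0.517, 0.0], [0.0, 0.0, -1.0]]
contact_force: [0.2, -0.2, 0.7]
width: 0.0595
finger_force: 0.0
```

Emit:
servo_tool --pt "0.7 -0.187 0.046 0.191 0 0 0.753" --pt "0.7 -0.187 0.046 0.191 0 0 0.753" --pt "0.7 -0.187 0.046 0.191 0 0 0.753" --pt "0.7 -0.187 0.046 0.191 0 0 0.753" --pt "0.7 -0.187 0.046 0.191 0 0 0.753" --pt "0.7 -0.187 0.046 0.191 0 0 0.753" --pt "0.7 -0.187 0.046 0.191 0 0 0.753" --pt "0.7 -0.187 0.046 0.191 0 0 0.753"

```text
time_s: 18.2
position: [0.6876, 0.0082, 0.2805]
tool_rot: [[0.049, 0.999, 0.0], [0.999, -0.049, 0.0], [0.0, 0.0, -1.0]]
contact_force: [-0.5, 0.2, -0.8]
width: 0.0596
finger_force: 0.0
```

Run:
```python
from h import *
s=robot.state(); print(s["position"],s["tool_rot"][:,0],s["time_s"],s["q"])
m=look("wrist","p1"); im=cv2.imread("p1_raw.png")
print(proj(m,[.6912,-.0024,.028]))
x,y=proj(m,[.6912,-.0024,.028])[0].astype(int); print(im[y-30:y+31:6,x-60:x+61:10].tolist()[5], im[y-30:y+31:6,x].tolist())
```

```text
[0.68762765 0.00815901 0.28050737] [4.91341833e-02 9.98792141e-01 3.03092487e-04] 18.2 [ 0.09769819  0.7194568  -0.27487975  1.41875541  0.20970624  1.03162401
 -0.26923912]
[[263.2024793  181.10223396]]
[[93, 130, 178], [92, 131, 181], [98, 138, 189], [104, 145, 198], [121, 160, 194], [76, 76, 76], [72, 71, 73], [156, 201, 226], [101, 142, 194], [99, 138, 188], [99, 140, 193], [99, 141, 194], [93, 132, 179]] [[167, 214, 227], [170, 216, 228], [148, 192, 223], [57, 79, 123], [57, 78, 123], [72, 71, 73], [95, 93, 94], [152, 153, 156], [168, 213, 226], [169, 216, 227], [171, 217, 227]]
```

View pics/p1.png

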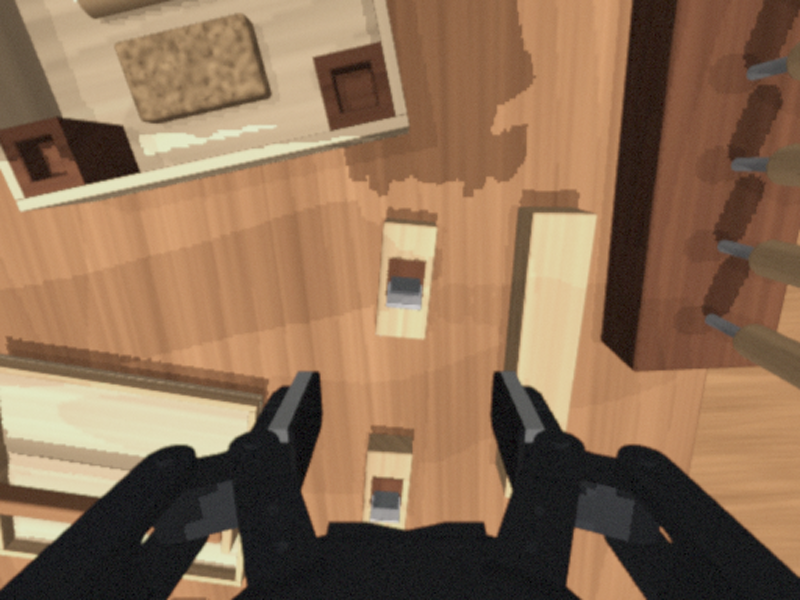

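Plane 1 is seen cleanly at (405,280), between the finger directions. The open base and its sockets are visible at top left. I'll measure the plane by unprojecting its top face.

```bash
cat >> h.py <<'E'
def top_plane(im,m,g,z=.028,thr=(130,172)):
    M=((im[:,:,0]>thr[0])&(im[:,:,1]>thr[1])).astype(np.uint8)*255
    big=cv2.resize(M,None,fx=3,fy=3,interpolation=cv2.INTER_LINEAR); big=(big>127).astype(np.uint8)
    big=cv2.morphologyEx(big,cv2.MORPH_OPEN,np.ones((7,7)))
    n,lab,st,cen=cv2.connectedComponentsWithStats(big)
    px=proj(m,[g[0],g[1],z])[0]*3+1; ok=[i for i in range(1,n) if st[i,4]>1500]
    i=min(ok,key=lambda i:np.hypot(*(cen[i]-px)))
    ys,xs=np.nonzero(lab==i); W=unproj(m,(np.c_[xs,ys]-1)/3,z)[:,:2]*1000
    c,(a,b),t=cv2.minAreaRect(cv2.convexHull(W.astype(np.float32)))
    if a<b: a,b,t=b,a,t+90
    return np.array(c)/1000,(a,b),t%180
E
python3 - <<'E'
from h import *
m=np.load("p1.npy",allow_pickle=True).item(); im=cv2.imread("p1_raw.png")
c,d,t=top_plane(im,m,[.691,-.002]); print(c,d,t)
plan([(np.r_[c,.076],t)])
E
```

```text
[ 0.68637976 -0.00206679] (89.66397857666016, 38.79176712036133) 81.73777770996094
[-0.034 -0.003  0.682] [ 0.   -0.    0.12]
```

Emit:
servo_tool --pt "0.7 -0.034 -0.003 0.15 0 0 0.12" --pt "0.7 -0.034 -0.003 0.3 0 0 0.12" --pt "0.7 -0.034 -0.003 0.45 0 0 0.12" --pt "0.7 -0.034 -0.003 0.58 0 0 0.12" --pt "0.7 -0.034 -0.003 0.65 0 0 0.12" --pt "0.7 -0.034 -0.003 0.68 0 0 0.12" --pt "0.7 -0.034 -0.003 0.68 0 0 0.12" --pt "0.0 -0.034 -0.003 0.68 0 0 0.12" --pt "0.0 -0.034 -0.003 0.68 0 0 0.12" --pt "0.0 -0.034 -0.003 0.68 0 0 0.12" --pt "0.0 -0.034 -0.003 0.68 0 0 0.12" --pt "0.0 -0.034 -0.003 0.68 0 0 0.12"

```text
time_s: 19.45
position: [0.6874, -0.002, 0.0782]
tool_rot: [[0.145, 0.989, 0.003], [0.989, -0.145, 0.0], [0.001, 0.003, -1.0]]
contact_force: [0.3, -0.6, 6.2]
width: 0.0393
finger_force: 42.8
```

```bash
cat > tray.py <<'E'
from h import *
T=np.array([.426,-.173,1.3657])
def slot(x,y,z): p=w(T,(x,y,0)); p[2]=z; return p
E
python3 - <<'E'
from tray import *
s=robot.state(); p=s["position"]; print(p,s["finger_force"],s["contact_force"])
# lift, then travel to view pose above far-left slot
up=p+[0,0,.12]; b=slot(57,-48,.2); Y=168.2
plan([(up+(b-up)*.4,81.7+43),((b*.75+up*.25)*[1,1,0]+[0,0,.2],Y),(b,Y)])
E
```

```text
[ 0.68741531 -0.00199329  0.07821896] 42.84792244434357 [ 0.27586007 -0.59783606  6.2156732 ]
[-0.204 -0.242 -0.403] [ 0.004  0.001 -0.957]
[ 0.015 -0.278 -0.004] [ 0.     0.    -0.967]
[ 0.144 -0.136  0.   ] [0. 0. 0.]
```

Emit:
servo_tool --pt "0 0 0 -0.15 0 0 0" --pt "0 0 0 -0.3 0 0 0" --pt "0 -0.05 -0.06 -0.4 0 0 -0.2" --pt "0 -0.1 -0.12 -0.4 0 0 -0.4" --pt "0 -0.15 -0.18 -0.4 0 0 -0.6" --pt "0 -0.204 -0.242 -0.4 0 0 -0.8" --pt "0 -0.204 -0.242 -0.4 0 0 -0.957" --pt "0 -0.204 -0.242 -0.4 0 0 -0.957"

```text
time_s: 20.25
position: [0.605, -0.0531, 0.1966]
tool_rot: [[-0.569, 0.823, 0.0], [0.823, 0.569, -0.0], [-0.0, 0.0, -1.0]]
contact_force: [0.2, -0.1, -1.6]
width: 0.0392
finger_force: 42.0
```

Emit:
servo_tool --pt "0 0.0 -0.1 0 0 0 -0.19" --pt "0 0.015 -0.2 0 0 0 -0.38" --pt "0 0.015 -0.278 0 0 0 -0.57" --pt "0 0.015 -0.278 0 0 0 -0.76" --pt "0 0.015 -0.278 0 0 0 -0.967" --pt "0 0.015 -0.278 0 0 0 -0.967" --pt "0 0.015 -0.278 0 0 0 -0.967"

```text
time_s: 20.95
position: [0.5347, -0.0956, 0.1963]
tool_rot: [[-0.978, 0.209, 0.0], [0.209, 0.978, 0.0], [-0.0, 0.001, -1.0]]
contact_force: [-0.2, 0.4, -0.9]
width: 0.039
finger_force: 42.0
```

Run:
```python
from tray import *
s=robot.state(); print(s["position"],s["tool_rot"][:,0],s["width"],s["finger_force"],s["time_s"])
m=look("wrist","tr1")
print(proj(m,[w(T,(a,b,32)) for a,b in [(100,113),(100,-113),(-100,-113),(-100,113)]])/.64)
plan([(slot(50,-50,.13),168.2),(slot(50,-50,.0962),168.2)])
```

```text
[ 0.53474242 -0.09558688  0.19627994] [-9.77921990e-01  2.08969997e-01 -3.48417803e-04] 0.039009503199813556 41.99076533317566 20.95
[[ 407.34386833 -153.39379076]
 [ 409.14975592  343.28519438]
 [  63.1078299   345.20828107]
 [ -68.73885579 -150.2241177 ]]
[ 0.135 -0.161  0.221] [ 0.     0.    -0.005]
[0.    0.    0.113] [0. 0. 0.]
```

View pics/tr1.png

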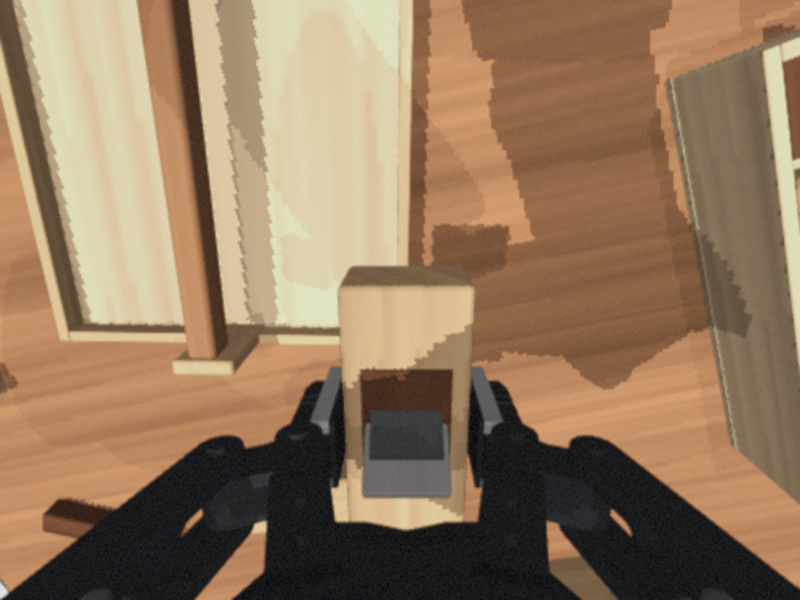

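The tray rim corner is at (62,340), against a prediction of (63,345), so the pose holds to about 2 mm. I'll place plane 1.

Emit:
servo_tool --pt "0 0.07 -0.08 0 0 0 0" --pt "0 0.135 -0.161 0 0 0 0" --pt "0 0.135 -0.161 0.08 0 0 0" --pt "0 0.135 -0.161 0.17 0 0 0" --pt "0 0.135 -0.161 0.24 0 0 0" --pt "0 0.135 -0.161 0.28 0 0 0" --pt "0 0.135 -0.161 0.31 0 0 0" --pt "0 0.135 -0.161 0.325 0 0 0" --pt "0 0.135 -0.161 0.332 0 0 0" --pt "0 0.135 -0.161 0.332 0 0 0"

```text
time_s: 22.0
position: [0.4851, -0.1347, 0.0994]
tool_rot: [[-0.979, 0.205, 0.001], [0.205, 0.979, -0.003], [-0.002, -0.003, -1.0]]
contact_force: [-5.3, 2.0, 23.2]
width: 0.0392
finger_force: 50.8
```

Emit:
servo_tool --pt "0 0 0 -0.005 0 0 0" --pt "0.56 0 0 -0.005 0 0 0" --pt "0.56 0 0 -0.005 0 0 0" --pt "0.56 0 0 -0.005 0 0 0" --pt "0.56 0 0 -0.1 0 0 0" --pt "0.56 0 0 -0.25 0 0 0" --pt "0.56 0 0 -0.4 0 0 0" --pt "0.56 0 0 -0.5 0 0 0" --pt "0.56 0 0 -0.5 0 0 0"

```text
time_s: 22.9
position: [0.4874, -0.1352, 0.2507]
tool_rot: [[-0.979, 0.206, 0.009], [0.206, 0.979, -0.002], [-0.009, -0.001, -1.0]]
contact_force: [-0.2, -0.2, -0.4]
width: 0.0477
finger_force: 0.0
```

Run:
```python
from tray import *
s=robot.state(); p=s["position"]; print(p,s["width"])
m=look("wrist","tr2"); im=cv2.imread("tr2_raw.png")
b=np.array([.662,-.197,.26])
plan([((p+b)/2,168.2-44),(b,80)])
m=look("top","t2"); im=cv2.imread("t2_raw.png")
for g in [(.664,-.198),(.536,-.427),(.439,-.404)]: print(top_plane(im,m,g))
```

```text
[ 0.48735673 -0.13522306  0.25070296] 0.04766012987079701
[-0.31  -0.039 -0.021] [0.002 0.006 0.976]
[-0.249  0.183 -0.016] [0.    0.    0.982]
(array([ 0.73259564, -0.34499234]), (103.59330749511719, 27.45448875427246), 151.1325225830078)
(array([ 0.61528198, -0.60911182]), (415.4409484863281, 294.7894287109375), 5.60674524307251)
(array([ 0.61528198, -0.60911182]), (415.4409484863281, 294.7894287109375), 5.60674524307251)
```

Emit:
servo_tool --pt "0.7 -0.31 -0.039 -0.02 0 0 0.976" --pt "0.7 -0.31 -0.039 -0.02 0 0 0.976" --pt "0.7 -0.31 -0.039 -0.02 0 0 0.976" --pt "0.7 -0.31 -0.039 -0.02 0 0 0.976" --pt "0.7 -0.31 -0.039 -0.02 0 0 0.976" --pt "0.7 -0.31 -0.039 -0.02 0 0 0.976"

```text
time_s: 23.6
position: [0.5728, -0.1652, 0.2509]
tool_rot: [[-0.563, 0.827, -0.003], [0.827, 0.563, -0.0], [0.001, -0.003, -1.0]]
contact_force: [-0.4, -1.1, -1.1]
width: 0.06
finger_force: 0.0
```

Emit:
servo_tool --pt "0.7 -0.249 0.183 -0.016 0 0 0.982" --pt "0.7 -0.249 0.183 -0.016 0 0 0.982" --pt "0.7 -0.249 0.183 -0.016 0 0 0.982" --pt "0.7 -0.249 0.183 -0.016 0 0 0.982" --pt "0.7 -0.249 0.183 -0.016 0 0 0.982" --pt "0.7 -0.249 0.183 -0.016 0 0 0.982" --pt "0.7 -0.249 0.183 -0.016 0 0 0.982" --pt "0.7 -0.249 0.183 -0.016 0 0 0.982"

```text
time_s: 24.4
position: [0.6607, -0.1961, 0.2569]
tool_rot: [[0.169, 0.986, -0.001], [0.986, -0.169, 0.0], [-0.0, -0.001, -1.0]]
contact_force: [0.7, -0.5, 0.7]
width: 0.0603
finger_force: 0.0
```

Run:
```python
from h import *
s=robot.state(); print(s["position"])
m=look("wrist","p2"); im=cv2.imread("p2_raw.png")
c,d,t=top_plane(im,m,[.664,-.197]); print(c,d,t)
plan([(np.r_[c,.078],t)])
```

```text
[ 0.66068478 -0.19610206  0.25692836]
[ 0.66226007 -0.17797684] (48.36614227294922, 38.047760009765625) 81.31317901611328
[ 0.061 -0.005  0.597] [-0.001 -0.    -0.024]
```

Run:
```python
from h import *
m=np.load("p2.npy",allow_pickle=True).item(); im=cv2.imread("p2_raw.png")
for thr in [(130,172),(110,150),(100,135)]: print(top_plane(im,m,[.662,-.197],thr=thr))
pts=[[.6622+np.cos(np.radians(81.3))*k,-.197+np.sin(np.radians(81.3))*k,.028] for k in np.arange(-.07,.071,.01)]
for p,q in zip(pts,proj(m,pts)): print(q.round(0),im[int(q[1]),int(q[0])],im[int(q[1]),int(q[0])+10],im[int(q[1]),int(q[0])-10])
```

```text
(array([ 0.66226007, -0.17797684]), (48.36614227294922, 38.047760009765625), 81.31317901611328)
(array([ 0.65929395, -0.19793149]), (90.07875061035156, 39.571495056152344), 82.42570495605469)
(array([ 0.6594704 , -0.19803438]), (90.94332885742188, 41.11177062988281), 82.4040756225586)
[262. 236.] [ 95 137 189] [ 95 133 183] [ 98 138 188]
[262. 228.] [ 96 138 189] [ 97 135 185] [ 98 138 189]
[262. 220.] [100 141 192] [ 91 131 181] [ 97 136 188]
[262. 212.] [144 186 217] [154 199 218] [144 186 218]
[262. 204.] [156 201 219] [155 200 218] [136 178 211]
[262. 195.] [175 176 180] [166 171 178] [171 174 177]
[262. 187.] [94 93 93] [101 110 126] [89 89 88]
[262. 178.] [69 67 66] [ 68  92 131] [74 72 73]
[261. 169.] [ 54  75 118] [ 83 114 148] [ 45  65 105]
[261. 160.] [155 200 218] [162 208 219] [136 178 210]
[261. 151.] [160 206 218] [163 209 220] [155 199 218]
[261. 141.] [160 206 219] [160 206 219] [158 202 218]
[261. 132.] [ 64  93 134] [ 64  94 133] [ 66  99 142]
[261. 122.] [ 84 120 169] [ 61  91 132] [ 93 132 184]
[260. 112.] [ 63  91 132] [ 64  94 133] [ 69 100 143]
```

Use the (110,150) threshold. Plane 2 is at (.6593,-.1979), yaw 82.4.

```bash
sed -i 's/thr=(130,172)/thr=(112,152)/' h.py
python3 - <<'E'
from h import *
plan([([.6593,-.1979,.078],82.4)])
E
```

```text
[-0.006 -0.003  0.597] [-0.001 -0.    -0.048]
```

Emit:
servo_tool --pt "0.7 -0.006 -0.003 0.15 0 0 -0.048" --pt "0.7 -0.006 -0.003 0.3 0 0 -0.048" --pt "0.7 -0.006 -0.003 0.45 0 0 -0.048" --pt "0.7 -0.006 -0.003 0.55 0 0 -0.048" --pt "0.7 -0.006 -0.003 0.595 0 0 -0.048" --pt "0.7 -0.006 -0.003 0.595 0 0 -0.048" --pt "0.0 -0.006 -0.003 0.595 0 0 -0.048" --pt "0.0 -0.006 -0.003 0.595 0 0 -0.048" --pt "0.0 -0.006 -0.003 0.595 0 0 -0.048" --pt "0.0 -0.006 -0.003 0.595 0 0 -0.048" --pt "0.0 -0.006 -0.003 0.595 0 0 -0.048"

```text
time_s: 25.55
position: [0.6611, -0.198, 0.0812]
tool_rot: [[0.135, 0.991, 0.004], [0.991, -0.135, -0.001], [-0.0, 0.004, -1.0]]
contact_force: [-0.4, 0.1, 6.6]
width: 0.039
finger_force: 42.5
```

Run:
```python
from tray import *
s=robot.state(); p=s["position"]; print(p,s["finger_force"],s["width"],s["contact_force"])
b=slot(-50,-50,.2); up=p*[1,1,0]+[0,0,.2]
plan([(up*.55+b*.45,82.4+43),(b,168.2),(slot(-50,-50,.0985),168.2)])
```

```text
[ 0.66105276 -0.19803391  0.08116886] 42.50574052333832 0.03895727557280595 [-0.37515269  0.05511422  6.63501782]
[-0.09  -0.283 -0.397] [ 0.004  0.002 -0.959]
[ 0.158 -0.33   0.   ] [ 0.     0.    -0.951]
[0.    0.    0.338] [0. 0. 0.]
```

Emit:
servo_tool --pt "0 0 0 -0.15 0 0 0" --pt "0 0 -0.05 -0.3 0 0 0" --pt "0 -0.03 -0.1 -0.4 0 0 -0.2" --pt "0 -0.06 -0.2 -0.4 0 0 -0.4" --pt "0 -0.09 -0.283 -0.4 0 0 -0.6" --pt "0 -0.09 -0.283 -0.4 0 0 -0.8" --pt "0 -0.09 -0.283 -0.4 0 0 -0.957" --pt "0 -0.09 -0.283 -0.4 0 0 -0.957"

```text
time_s: 26.35
position: [0.5717, -0.2135, 0.1994]
tool_rot: [[-0.578, 0.816, 0.001], [0.816, 0.578, 0.0], [-0.0, 0.0, -1.0]]
contact_force: [-0.7, -0.4, -0.4]
width: 0.0392
finger_force: 41.6
```

Emit:
servo_tool --pt "0 0.05 -0.1 0 0 0 -0.19" --pt "0 0.1 -0.2 0 0 0 -0.38" --pt "0 0.158 -0.33 0 0 0 -0.57" --pt "0 0.158 -0.33 0 0 0 -0.76" --pt "0 0.158 -0.33 0 0 0 -0.952" --pt "0 0.158 -0.33 0 0 0 -0.952" --pt "0 0.158 -0.33 0 0 0 -0.952"

```text
time_s: 27.05
position: [0.464, -0.2316, 0.199]
tool_rot: [[-0.978, 0.21, 0.0], [0.21, 0.978, 0.0], [-0.0, 0.0, -1.0]]
contact_force: [-0.2, -0.2, -0.5]
width: 0.0386
finger_force: 41.6
```

Run:
```python
from tray import *
s=robot.state(); print(s["position"],s["width"],s["tool_rot"][:,0])
plan([(slot(-50,-50,.101),168.2)])
```

```text
[ 0.4640125  -0.23163318  0.19901625] 0.03861381085676075 [-9.77604574e-01  2.10450006e-01 -3.02050792e-04]
[-0.003 -0.001  0.327] [ 0.     0.    -0.008]
```

Emit:
servo_tool --pt "0 -0.003 0 0.1 0 0 0" --pt "0 -0.003 0 0.2 0 0 0" --pt "0 -0.003 0 0.27 0 0 0" --pt "0 -0.003 0 0.3 0 0 0" --pt "0 -0.003 0 0.315 0 0 0" --pt "0 -0.003 0 0.325 0 0 0" --pt "0 -0.003 0 0.328 0 0 0" --pt "0 -0.003 0 0.328 0 0 0"

```text
time_s: 27.85
position: [0.4653, -0.2317, 0.1019]
tool_rot: [[-0.979, 0.206, 0.002], [0.206, 0.979, -0.001], [-0.002, -0.0, -1.0]]
contact_force: [-0.3, 0.6, 2.9]
width: 0.0391
finger_force: 43.0
```

Emit:
servo_tool --pt "0 0 0 0.004 0 0 0" --pt "0.56 0 0 0.002 0 0 0" --pt "0.56 0 0 0.0 0 0 0" --pt "0.56 0 0 0 0 0 0" --pt "0.56 0 0 -0.1 0 0 0" --pt "0.56 0 0 -0.25 0 0 0" --pt "0.56 0 0 -0.4 0 0 0" --pt "0.56 0 0 -0.5 0 0 0" --pt "0.56 0 0 -0.5 0 0 0"

```text
time_s: 28.75
position: [0.4672, -0.2314, 0.2545]
tool_rot: [[-0.979, 0.205, 0.008], [0.205, 0.979, -0.002], [-0.008, -0.001, -1.0]]
contact_force: [0.5, 0.5, 0.3]
width: 0.0478
finger_force: 0.0
```

Run:
```python
from tray import *
s=robot.state(); p=s["position"]; print(p,s["width"])
b=np.array([.535,-.425,.26])
plan([((p+b)/2,135),(b,101)])
```

```text
[ 0.46717228 -0.23144229  0.25452223] 0.047810647977858944
[-0.177 -0.293 -0.008] [0.002 0.011 0.737]
[-0.308 -0.148 -0.009] [0.    0.    0.756]
```

Emit:
servo_tool --pt "0.7 -0.177 -0.293 -0.01 0 0 0.737" --pt "0.7 -0.177 -0.293 -0.01 0 0 0.737" --pt "0.7 -0.177 -0.293 -0.01 0 0 0.737" --pt "0.7 -0.177 -0.293 -0.01 0 0 0.737" --pt "0.7 -0.177 -0.293 -0.01 0 0 0.737" --pt "0.7 -0.177 -0.293 -0.01 0 0 0.737"

```text
time_s: 29.35
position: [0.4985, -0.3279, 0.2528]
tool_rot: [[-0.71, 0.704, -0.001], [0.704, 0.71, 0.001], [0.001, -0.0, -1.0]]
contact_force: [0.1, 0.2, 0.6]
width: 0.0603
finger_force: 0.0
```

Emit:
servo_tool --pt "0.7 -0.308 -0.148 -0.009 0 0 0.756" --pt "0.7 -0.308 -0.148 -0.009 0 0 0.756" --pt "0.7 -0.308 -0.148 -0.009 0 0 0.756" --pt "0.7 -0.308 -0.148 -0.009 0 0 0.756" --pt "0.7 -0.308 -0.148 -0.009 0 0 0.756" --pt "0.7 -0.308 -0.148 -0.009 0 0 0.756" --pt "0.7 -0.308 -0.148 -0.009 0 0 0.756" --pt "0.7 -0.308 -0.148 -0.009 0 0 0.756"

```text
time_s: 30.15
position: [0.5325, -0.4252, 0.2563]
tool_rot: [[-0.193, 0.981, 0.0], [0.981, 0.193, 0.0], [0.0, 0.0, -1.0]]
contact_force: [0.4, 0.3, 0.1]
width: 0.0599
finger_force: 0.0
```

Run:
```python
from h import *
s=robot.state(); print(s["position"])
m=look("wrist","p3"); im=cv2.imread("p3_raw.png")
c,d,t=top_plane(im,m,[.536,-.425]); print(c,d,t)
plan([(np.r_[c,.078],t)])
c,d,t=top_plane(im,m,[.439,-.404]); print(c,d,t)
```

```text
[ 0.53248867 -0.42521488  0.25625757]
[ 0.53346991 -0.4211189 ] (86.95574951171875, 37.12348556518555) 102.16168880462646
[0.013 0.006 0.594] [ 0.    -0.    -0.024]
[ 0.43659634 -0.39798193] (88.714111328125, 38.346099853515625) 90.55536675453186
```

Emit:
servo_tool --pt "0.7 0.013 0.006 0.15 0 0 -0.024" --pt "0.7 0.013 0.006 0.3 0 0 -0.024" --pt "0.7 0.013 0.006 0.45 0 0 -0.024" --pt "0.7 0.013 0.006 0.55 0 0 -0.024" --pt "0.7 0.013 0.006 0.592 0 0 -0.024" --pt "0.7 0.013 0.006 0.592 0 0 -0.024" --pt "0.0 0.013 0.006 0.592 0 0 -0.024" --pt "0.0 0.013 0.006 0.592 0 0 -0.024" --pt "0.0 0.013 0.006 0.592 0 0 -0.024" --pt "0.0 0.013 0.006 0.592 0 0 -0.024" --pt "0.0 0.013 0.006 0.592 0 0 -0.024"

```text
time_s: 31.3
position: [0.5348, -0.4221, 0.0809]
tool_rot: [[-0.209, 0.978, 0.003], [0.978, 0.209, -0.002], [-0.003, 0.003, -1.0]]
contact_force: [0.5, 0.2, 5.9]
width: 0.0391
finger_force: 42.6
```

Run:
```python
from tray import *
s=robot.state(); p=s["position"]; print(p,s["finger_force"],s["width"],s["contact_force"])
b=slot(-50,48,.2); up=p*[1,1,0]+[0,0,.2]
plan([(up*.5+b*.5,135),(b,168.2)])
```

```text
[ 0.53475543 -0.42205194  0.08092971] 42.619396448135376 0.039094964302547754 [0.45148541 0.21873536 5.86029007]
[ 0.399 -0.196 -0.398] [ 0.002  0.004 -0.732]
[0.443 0.052 0.   ] [ 0.     0.    -0.738]
```

Emit:
servo_tool --pt "0 0 0 -0.15 0 0 0" --pt "0 0.0 0 -0.3 0 0 0" --pt "0 0.1 -0.05 -0.4 0 0 -0.19" --pt "0 0.2 -0.1 -0.4 0 0 -0.38" --pt "0 0.3 -0.15 -0.4 0 0 -0.57" --pt "0 0.399 -0.196 -0.4 0 0 -0.733" --pt "0 0.399 -0.196 -0.4 0 0 -0.733" --pt "0 0.399 -0.196 -0.4 0 0 -0.733"

```text
time_s: 32.1
position: [0.4511, -0.3167, 0.1993]
tool_rot: [[-0.707, 0.707, 0.001], [0.707, 0.707, -0.001], [-0.001, -0.0, -1.0]]
contact_force: [0.2, -1.5, -0.4]
width: 0.0393
finger_force: 41.7
```

Emit:
servo_tool --pt "0 0.11 0.013 0 0 0 -0.19" --pt "0 0.22 0.026 0 0 0 -0.38" --pt "0 0.33 0.04 0 0 0 -0.57" --pt "0 0.443 0.052 0 0 0 -0.738" --pt "0 0.443 0.052 0 0 0 -0.738" --pt "0 0.443 0.052 0 0 0 -0.738" --pt "0 0.443 0.052 0 0 0 -0.738" --pt "0 0.443 0.052 0 0 0 -0.738"

```text
time_s: 32.9
position: [0.3693, -0.2127, 0.1987]
tool_rot: [[-0.979, 0.206, 0.002], [0.206, 0.979, -0.001], [-0.002, -0.0, -1.0]]
contact_force: [-0.8, 0.5, -1.1]
width: 0.0392
finger_force: 41.7
```

Run:
```python
from tray import *
s=robot.state(); print(s["position"],s["width"],s["tool_rot"],s["q"])
plan([(slot(-50,48,.101),168.2)])
```

```text
[ 0.36926746 -0.21266062  0.19867658] 0.03918281135921788 [[-9.78578794e-01  2.05866621e-01  1.57437871e-03]
 [ 2.05865945e-01  9.78580030e-01 -5.81421913e-04]
 [-1.66035093e-03 -2.44856193e-04 -9.99998592e-01]] [ 0.94298778  0.58821233 -0.69929518  2.20805025  0.71129175  0.57896882
  1.0716352 ]
[0.002 0.001 0.326] [-0.     0.002 -0.002]
```

Emit:
servo_tool --pt "0 0.002 0 0.1 0 0 0" --pt "0 0.002 0 0.2 0 0 0" --pt "0 0.002 0 0.27 0 0 0" --pt "0 0.002 0 0.3 0 0 0" --pt "0 0.002 0 0.315 0 0 0" --pt "0 0.002 0 0.325 0 0 0" --pt "0 0.002 0 0.33 0 0 0" --pt "0 0.002 0 0.33 0 0 0"

```text
time_s: 33.7
position: [0.3679, -0.2117, 0.0999]
tool_rot: [[-0.979, 0.204, 0.001], [0.204, 0.979, -0.0], [-0.001, -0.0, -1.0]]
contact_force: [0.2, 0.4, -1.3]
width: 0.0388
finger_force: 41.6
```

Emit:
servo_tool --pt "0 0 0 0.004 0 0 0" --pt "0 0 0 0.007 0 0 0" --pt "0 0 0 0.007 0 0 0"

```text
time_s: 34.0
position: [0.3679, -0.2116, 0.099]
tool_rot: [[-0.979, 0.203, 0.003], [0.203, 0.979, -0.001], [-0.003, -0.001, -1.0]]
contact_force: [-2.3, -0.1, 17.7]
width: 0.0391
finger_force: 48.5
```

Contact. Release, lift, then go for plane 4.

Emit:
servo_tool --pt "0 0 0 -0.004 0 0 0" --pt "0.56 0 0 -0.005 0 0 0" --pt "0.56 0 0 -0.005 0 0 0" --pt "0.56 0 0 -0.005 0 0 0" --pt "0.56 0 0 -0.1 0 0 0" --pt "0.56 0 0 -0.25 0 0 0" --pt "0.56 0 0 -0.4 0 0 0" --pt "0.56 0 0 -0.5 0 0 0" --pt "0.56 0 0 -0.5 0 0 0"

```text
time_s: 34.9
position: [0.3693, -0.2117, 0.2506]
tool_rot: [[-0.979, 0.204, 0.007], [0.204, 0.979, -0.003], [-0.007, -0.001, -1.0]]
contact_force: [0.8, 0.2, 0.3]
width: 0.0478
finger_force: 0.0
```

Run:
```python
from tray import *
s=robot.state(); p=s["position"]; print(p,s["width"])
b=np.array([.4366,-.398,.25])
plan([((p+b)/2,129),(b,90.5)])
```

```text
[ 0.36931968 -0.21167236  0.25057532] 0.04781395354688104
[-0.173 -0.281  0.003] [0.001 0.009 0.872]
[-0.312 -0.108  0.001] [0.    0.    0.856]
```

Emit:
servo_tool --pt "0.7 -0.173 -0.281 0.0 0 0 0.87" --pt "0.7 -0.173 -0.281 0.0 0 0 0.87" --pt "0.7 -0.173 -0.281 0.0 0 0 0.87" --pt "0.7 -0.173 -0.281 0.0 0 0 0.87" --pt "0.7 -0.173 -0.281 0.0 0 0 0.87" --pt "0.7 -0.173 -0.281 0.0 0 0 0.87"

```text
time_s: 35.5
position: [0.4008, -0.304, 0.2464]
tool_rot: [[-0.631, 0.776, -0.001], [0.776, 0.631, 0.001], [0.002, -0.001, -1.0]]
contact_force: [-0.3, 0.6, -1.1]
width: 0.0598
finger_force: 0.0
```

Emit:
servo_tool --pt "0.7 -0.312 -0.108 0 0 0 0.856" --pt "0.7 -0.312 -0.108 0 0 0 0.856" --pt "0.7 -0.312 -0.108 0 0 0 0.856" --pt "0.7 -0.312 -0.108 0 0 0 0.856" --pt "0.7 -0.312 -0.108 0 0 0 0.856" --pt "0.7 -0.312 -0.108 0 0 0 0.856" --pt "0.7 -0.312 -0.108 0 0 0 0.856" --pt "0.7 -0.312 -0.108 0 0 0 0.856"

```text
time_s: 36.3
position: [0.4349, -0.3974, 0.2472]
tool_rot: [[-0.013, 1.0, -0.0], [1.0, 0.013, 0.0], [0.0, -0.0, -1.0]]
contact_force: [0.6, -0.1, 0.9]
width: 0.0596
finger_force: 0.0
```

Run:
```python
from h import *
s=robot.state(); print(s["position"])
m=look("wrist","p4"); im=cv2.imread("p4_raw.png")
c,d,t=top_plane(im,m,[.437,-.398]); print(c,d,t)
plan([(np.r_[c,.078],t)])
```

```text
[ 0.43489981 -0.39742195  0.2471558 ]
[ 0.43614618 -0.39821844] (88.78771209716797, 38.51277160644531) 90.68236899375916
[-0.003  0.004  0.564] [-0. -0. -0.]
```

Emit:
servo_tool --pt "0.7 -0.003 0.004 0.15 0 0 0" --pt "0.7 -0.003 0.004 0.3 0 0 0" --pt "0.7 -0.003 0.004 0.43 0 0 0" --pt "0.7 -0.003 0.004 0.53 0 0 0" --pt "0.7 -0.003 0.004 0.564 0 0 0" --pt "0.7 -0.003 0.004 0.564 0 0 0" --pt "0.0 -0.003 0.004 0.564 0 0 0" --pt "0.0 -0.003 0.004 0.564 0 0 0" --pt "0.0 -0.003 0.004 0.564 0 0 0" --pt "0.0 -0.003 0.004 0.564 0 0 0" --pt "0.0 -0.003 0.004 0.564 0 0 0"

```text
time_s: 37.45
position: [0.4371, -0.3992, 0.0802]
tool_rot: [[-0.01, 1.0, 0.002], [1.0, 0.01, -0.002], [-0.002, 0.002, -1.0]]
contact_force: [-0.2, 0.5, 8.0]
width: 0.0392
finger_force: 42.9
```

Run:
```python
from tray import *
s=robot.state(); p=s["position"]; print(p,s["finger_force"],s["width"],s["contact_force"])
b=slot(50,47,.2); up=p*[1,1,0]+[0,0,.2]
plan([(up*.5+b*.5,129.4),(b,168.2)])
```

```text
[ 0.43711575 -0.39923679  0.08016151] 42.90041148662567 0.03922836548900762 [-0.23497076  0.51466692  8.01201532]
[ 0.474 -0.072 -0.401] [ 0.002  0.004 -0.862]
[0.416 0.241 0.   ] [ 0.     0.    -0.862]
```

Emit:
servo_tool --pt "0 0 0 -0.15 0 0 0" --pt "0 0.0 0 -0.3 0 0 0" --pt "0 0.12 -0.02 -0.4 0 0 -0.19" --pt "0 0.24 -0.04 -0.4 0 0 -0.38" --pt "0 0.36 -0.06 -0.4 0 0 -0.57" --pt "0 0.474 -0.072 -0.4 0 0 -0.76" --pt "0 0.474 -0.072 -0.4 0 0 -0.862" --pt "0 0.474 -0.072 -0.4 0 0 -0.862"

```text
time_s: 38.25
position: [0.4132, -0.2559, 0.199]
tool_rot: [[-0.636, 0.772, 0.001], [0.772, 0.636, -0.001], [-0.001, 0.0, -1.0]]
contact_force: [0.4, -0.3, -1.4]
width: 0.0393
finger_force: 41.9
```

Emit:
servo_tool --pt "0 0.1 0.06 0 0 0 -0.19" --pt "0 0.2 0.12 0 0 0 -0.38" --pt "0 0.3 0.18 0 0 0 -0.57" --pt "0 0.416 0.241 0 0 0 -0.76" --pt "0 0.416 0.241 0 0 0 -0.862" --pt "0 0.416 0.241 0 0 0 -0.862" --pt "0 0.416 0.241 0 0 0 -0.862" --pt "0 0.416 0.241 0 0 0 -0.862"

```text
time_s: 39.05
position: [0.3902, -0.1154, 0.1983]
tool_rot: [[-0.978, 0.21, 0.0], [0.21, 0.978, -0.001], [-0.001, -0.001, -1.0]]
contact_force: [-0.6, 0.9, -1.0]
width: 0.0387
finger_force: 41.9
```

Run:
```python
from tray import *
s=robot.state(); print(s["position"],s["width"],s["tool_rot"][:,0],s["q"])
plan([(slot(50,47,.100),168.2)])
```

```text
[ 0.39017134 -0.11538419  0.19832988] 0.0387372441737049 [-9.77771161e-01  2.09674162e-01 -5.49837276e-04] [ 0.71106538  0.57064669 -0.70245796  2.25554442  0.73005517  0.55170532
  0.80053923]
[0.001 0.003 0.328] [-0.001  0.001 -0.007]
```

Emit:
servo_tool --pt "0 0 0.003 0.1 0 0 0" --pt "0 0 0.003 0.2 0 0 0" --pt "0 0 0.003 0.27 0 0 0" --pt "0 0 0.003 0.3 0 0 0" --pt "0 0 0.003 0.315 0 0 0" --pt "0 0 0.003 0.325 0 0 0" --pt "0 0 0.003 0.331 0 0 0" --pt "0 0 0.003 0.333 0 0 0" --pt "0 0 0.003 0.333 0 0 0"

```text
time_s: 39.95
position: [0.3901, -0.1142, 0.1002]
tool_rot: [[-0.978, 0.207, 0.002], [0.207, 0.978, -0.003], [-0.002, -0.003, -1.0]]
contact_force: [-3.4, 2.5, 27.0]
width: 0.039
finger_force: 52.6
```

Emit:
servo_tool --pt "0 0 0 -0.005 0 0 0" --pt "0.56 0 0 -0.006 0 0 0" --pt "0.56 0 0 -0.006 0 0 0" --pt "0.56 0 0 -0.006 0 0 0" --pt "0.56 0 0 -0.1 0 0 0" --pt "0.56 0 0 -0.25 0 0 0" --pt "0.56 0 0 -0.4 0 0 0" --pt "0.56 -0.1 -0.1 -0.55 0 0 0" --pt "0.56 -0.25 -0.2 -0.65 0 0 0" --pt "0.56 -0.38 -0.25 -0.7 0 0 0" --pt "0.56 -0.38 -0.25 -0.7 0 0 0" --pt "0.56 -0.38 -0.25 -0.7 0 0 0"

```text
time_s: 41.15
position: [0.4879, -0.2129, 0.3091]
tool_rot: [[-0.978, 0.21, 0.003], [0.21, 0.978, -0.001], [-0.003, -0.0, -1.0]]
contact_force: [0.9, 0.7, -0.2]
width: 0.048
finger_force: 0.0
```

Run:
```python
from tray import *
s=robot.state(); print(s["position"],s["time_s"],s["contact_force"])
m=look("wrist","tr3")
print(proj(m,[w(T,(a,b,32)) for a,b in [(100,113),(100,-113),(-100,-113),(-100,113)]])/.64)
print(proj(m,[w(T,(a,b,72)) for a,b in [(0,107),(0,-107)]])/.64)
```

```text
[ 0.48791372 -0.21286714  0.3091009 ] 41.15 [ 0.93384458  0.68700578 -0.19614888]
[[ 5.90405457e+02 -3.02078943e+00]
 [ 5.57211669e+02  3.11896622e+02]
 [ 3.18118481e+02  3.13534127e+02]
 [ 2.95121006e+02 -5.61737717e-01]]
[[447.83610359 -13.26715366]
 [441.41320314 323.07557588]]
```

View pics/tr3.png

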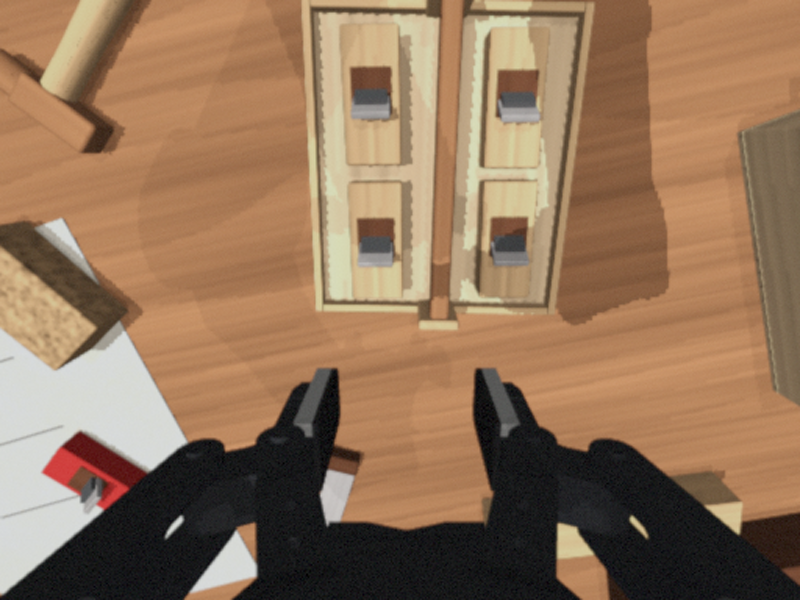

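All four planes lie flat in the tray, in their slots. Next I'll refine the tray pose from this view, with corners at (593,3), (555,313), (317,310) and (303,3), and look at the saved open-base view for the sockets.

Run:
```python
from tray import *
m=np.load("tr3.npy",allow_pickle=True).item(); m0=robot.camera_model("top"); m1=np.load("tr1.npy",allow_pickle=True).item()
C=[(100,113,32),(100,-113,32),(-100,-113,32),(-100,113,32)]
px=np.array([(593,3),(555,313),(317,310),(303,3)])*.64
t=np.array([(484,320),(467,420),(377,402),(398,304)])*.64
Ct=[(-100,113,32)]; 
v,r=fit([(m,C,px)],T); print(v,np.degrees(v[2]),r.round(1))
print(unproj(m,np.array([(439,314)])*.64,.072), w(v,(0,-107,72)))
vb=np.load("base.npy"); mp=np.load("p1.npy",allow_pickle=True).item()
L=[(-85,-98,70),(-112,-125,70),(-112,125,70)]
print(proj(mp,[w(vb,l) for l in L])/.64,"obs (354,88),(408,124),(22,208)")
mw=np.load("w6.npy",allow_pickle=True).item()
print(proj(mw,[w(vb,(a,b,70)) for a,b in [(85,98),(-85,98),(-85,-98),(85,-98)]])/.64)
```

```text
[ 0.42789792 -0.17237375  1.34881065] 77.28115772292881 [ 0.7 -0.1  0.5  1.7  0.   2.3 -2.3 -2.2]
[[ 0.52331648 -0.19520105  0.072     ]] [ 0.53227237 -0.19593161  0.072     ]
[[355.0250853   84.93768057]
 [410.07406696 123.9248907 ]
 [ 19.78797777 210.64788915]] obs (354,88),(408,124),(22,208)
[[581.44334677 134.17973141]
 [404.13320313 137.82295032]
 [407.70451206 327.61173273]
 [562.94658806 325.38076499]]
```

View pics/w6.png

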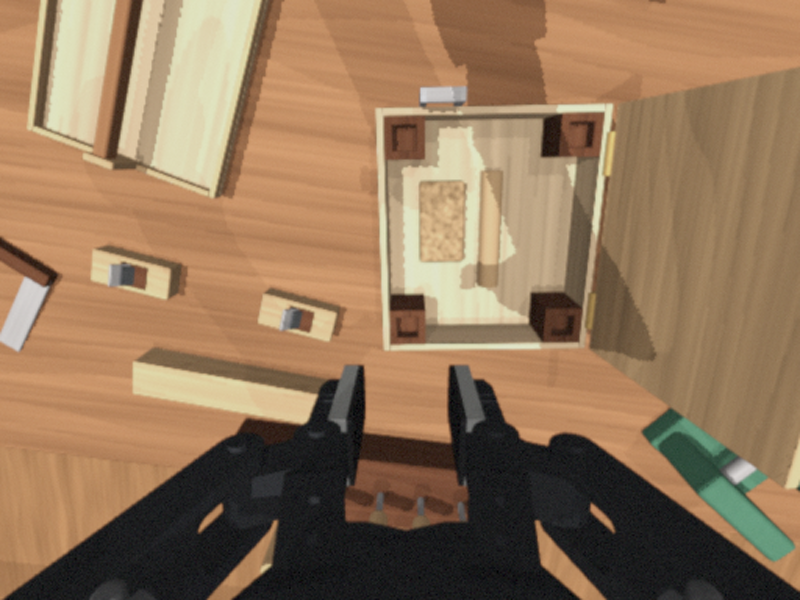

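The sockets are at (579,135), (405,140), (407,325) and (560,323), within 2 px of prediction. Joint fits for the base and tray follow.

Run:
```python
from tray import *
k=.64
ld=lambda n:np.load(n+".npy",allow_pickle=True).item()
vb=np.load("base.npy"); 
S=[(85,98,70),(-85,98,70),(-85,-98,70),(85,-98,70)]
b6=np.array([(579,135),(405,140),(407,325),(560,323)])*k; r6=np.array([(612,104),(376,110),(386,350),(583,347)])*k
R6=[(112,125,70),(-112,125,70),(-112,-125,70),(112,-125,70)]
o6=[(ld("w6"),S+R6,np.r_[b6,r6])]
op=[(ld("p1"),[(-85,-98,70),(-112,-125,70),(-112,125,70)],np.array([(354,88),(408,124),(22,208)])*k)]
px=np.array([(310,104),(651,102),(604,433),(405,397),(268,227),(278,343)])*.64
L=[(-112,125,80),(112,125,80),(112,-125,80),(-50,-80,94),(-150,45,75),(-150,-45,75)]
o1=[(ld("w1"),L,px)]
for o in (o6,op,o6+op,o6+op+o1):
    v,r=fit(o,vb); print(v,np.degrees(v[2]),np.abs(r).max().round(1))
np.save("base.npy",v)
C=[(100,113,32),(100,-113,32),(-100,-113,32),(-100,113,32)]
o3=[(ld("tr3"),C[:3],np.array([(593,3),(555,313),(317,310)])*k)]
ot=[(robot.camera_model("top"),[(100,-113,32),(-100,-113,32),(-100,113,32),(100,113,32)],np.array([(398,304),(484,320),(467,420),(377,402)])*k)]
o1=[(ld("tr1"),[C[2],(100,-60,32)],np.array([(62,340),(411,150)])*k)]
v6=[(ld("w6"),[(100,-113,32),(-100,-113,32)],np.array([(214,195),(30,128)])*k)]
for o in (o3,ot,v6,o3+o1,o3+o1+v6+ot):
    v,r=fit(o,T); print("tray",v,np.degrees(v[2]),np.abs(r).max().round(1))
np.save("trayv.npy",v)
p=w(v,(0,0,0)); p[2]=.122
plan([(p+[0,0,.06],np.degrees(v[2])+90),(p,np.degrees(v[2])+90)])
```

```text
[0.55481662 0.19760986 1.72496338] 98.83312146476885 1.9
[0.55425556 0.19864179 1.71887048] 98.48402428579472 2.5
[0.55438653 0.19794486 1.72277104] 98.70750937806388 1.8
[0.55440373 0.19849215 1.72389738] 98.77204428120717 2.2
tray [ 0.4263429  -0.17258907  1.34658279] 77.15351041101412 1.5
tray [ 0.42600863 -0.17308228  1.36568932] 78.2482344169552 0.9
tray [ 0.42304039 -0.17053896  1.3564423 ] 77.71841910910084 1.2
tray [ 0.42483293 -0.17160135  1.35188972] 77.45757552082006 65.8
tray [ 0.42428132 -0.17179865  1.3558474 ] 77.68433372577316 64.7
[0.229 0.086 0.421] [ 0.    -0.     0.007]
[0.  0.  0.2] [0. 0. 0.]
```

Run:
```python
from h import *
plan([([.4255,-.172,.18],167.7),([.4255,-.172,.122],167.7)])
```

```text
[0.225 0.086 0.427] [ 0.    -0.     0.006]
[0.    0.    0.193] [0. 0. 0.]
```

Emit:
servo_tool --pt "0.36 0.1 0.04 0.15 0 0 0.006" --pt "0.36 0.225 0.086 0.3 0 0 0.006" --pt "0.36 0.225 0.086 0.42 0 0 0.006" --pt "0.36 0.225 0.086 0.5 0 0 0.006" --pt "0.36 0.225 0.086 0.57 0 0 0.006" --pt "0.36 0.225 0.086 0.615 0 0 0.006" --pt "0.36 0.225 0.086 0.615 0 0 0.006" --pt "0.36 0.225 0.086 0.615 0 0 0.006"

```text
time_s: 42.0
position: [0.4245, -0.1703, 0.124]
tool_rot: [[-0.978, 0.209, -0.002], [0.209, 0.978, 0.001], [0.002, 0.0, -1.0]]
contact_force: [-0.0, -0.7, 0.6]
width: 0.0307
finger_force: 0.0
```

Emit:
servo_tool --pt "0.1 0 0 0 0 0 0" --pt "0.0 0 0 0 0 0 0" --pt "0.0 0 0 0 0 0 0" --pt "0.0 0 0 0 0 0 0" --pt "0.0 0 0 0 0 0 0" --newtons 90

```text
time_s: 42.5
position: [0.4252, -0.1714, 0.1249]
tool_rot: [[-0.977, 0.212, 0.0], [0.212, 0.977, -0.001], [-0.001, -0.001, -1.0]]
contact_force: [-1.6, -0.3, 6.8]
width: 0.0123
finger_force: 88.5
```

Emit:
servo_tool --pt "0 0 0 -0.02 0 0 0" --pt "0 0 0 -0.06 0 0 0" --pt "0 0 0 -0.13 0 0 0" --pt "0 0 0 -0.22 0 0 0" --pt "0 0 0 -0.32 0 0 0" --pt "0 0 0 -0.42 0 0 0" --pt "0 0 0 -0.5 0 0 0" --pt "0 0 0 -0.5 0 0 0" --pt "0 0 0 -0.5 0 0 0"

```text
time_s: 43.4
position: [0.4245, -0.1713, 0.2734]
tool_rot: [[-0.978, 0.21, -0.001], [0.21, 0.978, -0.0], [0.001, -0.001, -1.0]]
contact_force: [-0.6, 0.0, -8.1]
width: 0.0117
finger_force: 88.6
```

Run:
```python
from h import *
s=robot.state(); p=s["position"]; R=s["tool_rot"]; print(p,R,s["width"],s["contact_force"],s["finger_force"])
m=look("wrist","g1")
z=p[2]-.1249
# tray frame in tool: tray y = tool x, tray x: z up => x = y cross z
yd=R[:2,0]/np.linalg.norm(R[:2,0]); xd=np.array([yd[1],-yd[0]])
f=lambda a,b,c: np.r_[p[:2]+xd*a/1000+yd*b/1000,z+c/1000]
print(proj(m,[f(*c) for c in [(100,113,32),(-100,113,32),(94,107,32),(-94,107,32)]])/.64)
```

```text
[ 0.42449839 -0.17129939  0.27338802] [[-9.77692123e-01  2.10040610e-01 -1.02720014e-03]
 [ 2.10041071e-01  9.77692496e-01 -3.62402175e-04]
 [ 9.28166694e-04 -5.70071968e-04 -9.99999407e-01]] 0.011732916092644912 [-0.64604094  0.00963942 -8.06948142] 88.5991895198822
[[709.57413924  50.43184485]
 [101.59335638  50.73046082]
 [687.75297384  70.73589744]
 [123.41193309  71.00229359]]
```

View pics/g1.png

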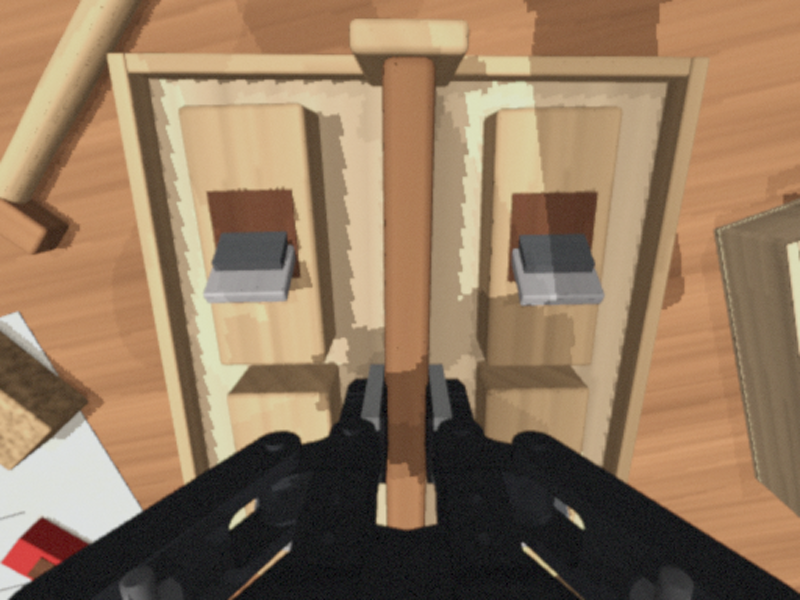

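The tray is held level. Its corners at (109,54) and (707,59) show it centred within 1 mm and rotated about 0.5°. I'll carry it over the base.

Run:
```python
from h import *
p=robot.state()["position"]; b=np.array([.5537,.198,.272])
plan([((p+b)/2,178.3),(b,189.1)])
```

```text
[-0.082  0.647  0.001] [ 0.    -0.004 -0.231]
[-0.198  0.622  0.001] [ 0.    0.   -0.24]
```

Emit:
servo_tool --pt "0 -0.005 0.03 0 0 0 -0.01" --pt "0 -0.012 0.09 0 0 0 -0.035" --pt "0 -0.022 0.17 0 0 0 -0.06" --pt "0 -0.033 0.26 0 0 0 -0.09" --pt "0 -0.044 0.35 0 0 0 -0.125" --pt "0 -0.055 0.44 0 0 0 -0.16" --pt "0 -0.066 0.53 0 0 0 -0.19" --pt "0 -0.076 0.6 0 0 0 -0.215" --pt "0 -0.082 0.647 0 0 0 -0.231" --pt "0 -0.082 0.647 0 0 0 -0.231"

```text
time_s: 44.45
position: [0.4904, 0.0174, 0.2731]
tool_rot: [[-1.0, 0.024, -0.0], [0.024, 1.0, 0.003], [0.001, 0.003, -1.0]]
contact_force: [-0.8, 0.1, -7.3]
width: 0.0118
finger_force: 88.7
```

Emit:
servo_tool --pt "0 -0.01 0.03 0 0 0 -0.01" --pt "0 -0.028 0.09 0 0 0 -0.035" --pt "0 -0.054 0.17 0 0 0 -0.065" --pt "0 -0.083 0.26 0 0 0 -0.1" --pt "0 -0.111 0.35 0 0 0 -0.135" --pt "0 -0.14 0.44 0 0 0 -0.17" --pt "0 -0.168 0.53 0 0 0 -0.205" --pt "0 -0.185 0.585 0 0 0 -0.225" --pt "0 -0.198 0.622 0 0 0 -0.24" --pt "0 -0.198 0.622 0 0 0 -0.24" --pt "0 -0.198 0.622 0 0 0 -0.24" --pt "0 -0.198 0.622 0 0 0 -0.24"

```text
time_s: 45.65
position: [0.555, 0.1965, 0.2735]
tool_rot: [[-0.988, -0.156, -0.001], [-0.156, 0.988, -0.002], [0.001, -0.002, -1.0]]
contact_force: [-0.1, -0.5, -6.8]
width: 0.0119
finger_force: 88.7
```

Run:
```python
from h import *
s=robot.state(); print(s["position"],s["tool_rot"][:,0],np.degrees(np.arctan2(s["tool_rot"][1,0],s["tool_rot"][0,0]))%360,s["q"],s["contact_force"],s["width"])
plan([([.5539,.198,.205],189.1)])
```

```text
[0.55498233 0.19648353 0.27345981] [-0.98772592 -0.1561922   0.00122861] 188.9859533246374 [ 0.13653859  0.7187453  -0.88455168  1.71074483  0.6385148   1.02843956
  0.75396917] [-0.06110301 -0.52224811 -6.83094667] 0.011934244642891886
[0.002 0.006 0.228] [-0.002 -0.002 -0.002]
```

Emit:
servo_tool --pt "0 0.002 0.005 0.05 0 0 0" --pt "0 0.002 0.005 0.11 0 0 0" --pt "0 0.002 0.005 0.17 0 0 0" --pt "0 0.002 0.005 0.21 0 0 0" --pt "0 0.002 0.005 0.235 0 0 0" --pt "0 0.002 0.005 0.25 0 0 0" --pt "0 0.002 0.005 0.25 0 0 0" --pt "0 0.002 0.005 0.25 0 0 0"

```text
time_s: 46.45
position: [0.5546, 0.2001, 0.1995]
tool_rot: [[-0.987, -0.158, 0.001], [-0.158, 0.987, 0.001], [-0.001, 0.0, -1.0]]
contact_force: [0.3, 1.0, -7.5]
width: 0.0117
finger_force: 88.7
```

Run:
```python
from h import *
s=robot.state(); print(s["position"],s["contact_force"],np.degrees(np.arctan2(s["tool_rot"][1,0],s["tool_rot"][0,0]))%360)
plan([([.5539,.198,.183],189.1)])
```

```text
[0.55461775 0.20006796 0.1994695 ] [ 0.26102915  1.04692155 -7.46313103] 189.09272719099283
[ 0.004 -0.006  0.055] [ 0.     0.001 -0.   ]
```

Emit:
servo_tool --pt "0 0.002 -0.005 0.0 0 0 0" --pt "0 0.002 -0.005 0.007 0 0 0" --pt "0 0.002 -0.005 0.014 0 0 0" --pt "0 0.002 -0.005 0.021 0 0 0" --pt "0 0.002 -0.005 0.028 0 0 0" --pt "0 0.002 -0.005 0.028 0 0 0"

```text
time_s: 47.05
position: [0.5538, 0.1981, 0.1901]
tool_rot: [[-0.987, -0.158, -0.001], [-0.158, 0.987, -0.0], [0.001, -0.0, -1.0]]
contact_force: [-0.1, -0.3, -7.4]
width: 0.012
finger_force: 88.7
```

The lugs are in the sockets: z is .190 and the force is still just the weight. I'll keep lowering.

Emit:
servo_tool --pt "0 0 0 0.007 0 0 0" --pt "0 0 0 0.014 0 0 0" --pt "0 0 0 0.019 0 0 0" --pt "0 0 0 0.023 0 0 0" --pt "0 0 0 0.026 0 0 0" --pt "0 0 0 0.026 0 0 0"

```text
time_s: 47.65
position: [0.5539, 0.1982, 0.183]
tool_rot: [[-0.987, -0.158, 0.0], [-0.158, 0.987, -0.0], [-0.0, -0.0, -1.0]]
contact_force: [-0.7, -0.3, -4.2]
width: 0.0122
finger_force: 89.2
```

Emit:
servo_tool --pt "0 0 0 0.003 0 0 0" --pt "0 0 0 0.006 0 0 0" --pt "0 0 0 0.009 0 0 0" --pt "0 0 0 0.009 0 0 0"

```text
time_s: 48.05
position: [0.5538, 0.1983, 0.1829]
tool_rot: [[-0.987, -0.158, 0.002], [-0.158, 0.987, -0.002], [-0.001, -0.002, -1.0]]
contact_force: [-6.4, -4.4, 16.6]
width: 0.0122
finger_force: 92.2
```

Seated: z stalls at .1829, exactly 58 mm above where it was gripped. Release and retreat.

Emit:
servo_tool --pt "0 0 0 -0.005 0 0 0" --pt "0.36 0 0 -0.006 0 0 0" --pt "0.36 0 0 -0.006 0 0 0" --pt "0.36 0 0 -0.006 0 0 0" --pt "0.36 0 0 -0.006 0 0 0" --pt "0.36 0 0 -0.05 0 0 0" --pt "0.36 0 0 -0.12 0 0 0" --pt "0.36 0 0 -0.22 0 0 0" --pt "0.36 0 0 -0.35 0 0 0" --pt "0.36 0 0 -0.48 0 0 0" --pt "0.36 0 0 -0.6 0 0 0" --pt "0.36 0 0 -0.6 0 0 0"

```text
time_s: 49.25
position: [0.5553, 0.2004, 0.3662]
tool_rot: [[-0.987, -0.158, 0.009], [-0.158, 0.987, 0.005], [-0.01, 0.003, -1.0]]
contact_force: [0.6, 0.2, -0.1]
width: 0.0308
finger_force: 0.0
```

Emit:
servo_tool --pt "0.36 0.05 -0.15 0 0 0 0" --pt "0.36 0.1 -0.3 0 0 0 0" --pt "0.36 0.1 -0.45 0 0 0 0" --pt "0.36 0.1 -0.6 0 0 0 0" --pt "0.36 0.1 -0.75 0 0 0 0" --pt "0.36 0.1 -0.9 0 0 0 0" --pt "0.36 0.1 -0.9 0 0 0 0" --pt "0.36 0.1 -0.9 0 0 0 0"

```text
time_s: 50.05
position: [0.5667, -0.0743, 0.3597]
tool_rot: [[-0.988, -0.155, -0.001], [-0.155, 0.988, 0.001], [0.001, 0.001, -1.0]]
contact_force: [1.0, 0.7, -0.2]
width: 0.0305
finger_force: 0.0
```

Run:
```python
from h import *
s=robot.state(); print(s["position"],s["time_s"],s["contact_force"])
m=look("top","t9"); im=cv2.imread("t9_raw.png"); vb=np.load("base.npy")
# numeric check: rim edge strength of seated tray outline vs shifted outlines (z=90mm)
g=cv2.GaussianBlur(cv2.cvtColor(im,cv2.COLOR_BGR2GRAY).astype(float),(0,0),.7)
E=np.hypot(cv2.Sobel(g,-1,1,0),cv2.Sobel(g,-1,0,1))
C=np.array([(100,113),(-100,113),(-100,-113),(100,-113)])
def score(dx,dy,z):
    P=np.vstack([np.linspace(C[i],C[(i+1)%4],60) for i in range(4)])+[dx,dy]
    q=proj(m,[w(vb,(*a,z)) for a in P]); return cv2.remap(E.astype(np.float32),q[:,0].astype(np.float32),q[:,1].astype(np.float32),1).mean()
print(max((score(a,b,90),a,b) for a in range(-10,11,2) for b in range(-10,11,2)),score(0,0,90))
for (a,b) in [(50,-50),(-50,-50),(-50,48),(50,47)]:
    q=proj(m,w(vb,(a,b+25,104)))[0].astype(int); print(q,im[q[1],q[0]])
```

```text
[ 0.56672196 -0.07426165  0.35970458] 50.05 [ 0.98931533  0.7005973  -0.1943235 ]
(np.float32(149.35085), 4, -6) 127.52177
[148 186] [137 194 211]
[178 181] [139 195 210]
[182 210] [135 194 212]
[152 215] [137 196 212]
```

Run:
```python
from h import *
a=cv2.imread("t1_raw.png").astype(int); b=cv2.imread("t9_raw.png").astype(int); vb=np.load("base.npy")
d=np.abs(a-b).max(2); print("handle diff",d[165:210,80:98].max(), (d[165:230,80:105]>40).sum())
m=robot.camera_model("top")
for t in (1.70,1.75): print(t,[(proj(m,w(vb,(112-262*np.cos(t+.019),y,70+262*np.sin(t+.019))))[0]/.64).round(0) for y in (-45,45)])
d[:, :]; ys,xs=np.nonzero(d[60:260,340:460]>60); print("right-area change px",len(ys))
robot.hand_in()
```

```text
handle diff 10 0
1.7 [array([138., 264.]), array([143., 314.])]
1.75 [array([131., 265.]), array([136., 316.])]
right-area change px 245
the job is handed in; nothing more can be done
```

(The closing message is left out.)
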